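# Unlock, cock and fire the spring tag stamper

### The job

Ready the spring-driven tag stamper and stamp the tag in it: slide the transport sleeve off its rod and lay it in the stamper's own parking cradle, pull the sprung striker arm back by its knob until the sear catches and holds it by itself, then press the trigger under the guard so that the arm flies back and drives the ram home. Let the arm's own blow drive the ram (do not push the ram), and leave the other things on the worktop where they are.

Things in the scene. Friction and masses are not known exactly. Their poses are not given: they have to be found in the camera images.
- stamper: Grey base plate 193 x 255 x 12 mm of the tag stamper, fixed on the worktop. Origin on the worktop; in its frame (x away from the robot, y left, z up at zero yaw; it only yaws) the plate spans x -98 to 95, y -130 to 125 mm. 'Stamper frame' below means this frame. The die block with a metal tag standing in it spans x 50 to 84, y -48 to -2, 112 mm high.
- sleeve: Aluminium transport sleeve: a loose tube 66 mm long, 42 mm outer, 19 mm inner diameter, about 0.12 kg, two dark grooves. Origin at its middle, y along its axis. It hangs level on the rod, axis along stamper y, middle 57.5 mm above the worktop. While it is there the striker cannot be cocked: the arm's pin meets it.
- rod_tip (a point): Free (right, -y) end of the horizontal steel rod, 14 mm diameter, that carries the sleeve; stamper frame (-42, -115, 60) mm. From here the rod runs along stamper +y to its fixed end, so the sleeve comes off by sliding it in stamper -y until its middle is more than 33 mm past this point.
- rod_root (a point): Fixed end of the same rod, where it enters its square post (26 mm wide in x, 72 mm high); stamper frame (-42, 21, 60) mm.
- striker (a joint): Angle q (rad) of the sprung arm about a vertical hinge: 0 at the start, pointing along stamper -y at the ram, and grows as the knob swings towards the robot (from the hinge the knob lies at stamper (-135 sin q, -135 cos q) mm). Stop at 1.22. Pulled past 1.13 the sear catches and holds it at about 1.10. The spring pulls 8 N at the knob there, near 0 N at 0; riding over the sear takes up to 13 N.
- hinge (a point): Point on the striker's vertical hinge axis, at the height of the arm, stamper frame (35, 50, 91) mm. The arm is a bar 18 mm wide, from 84 to 98 mm high, 145 mm long.
- knob_mid (a point): Middle of the upright black cylindrical knob at the arm's end, 135 mm from the hinge axis: 26 mm diameter, from 98 to 143 mm above the worktop; this point at 123 mm. It moves with the arm. At the start it is at stamper (35, -85).
- ram (a joint): Travel (m) of the steel ram, a 24 mm disc on a stem that enters the die block along stamper +x: 0 out as at the start, 0.012 home. Stiff (13 N); it stays where it is driven. Only the blow of the released arm shall drive it.
- ram_face (a point): Middle of the ram's disc face, which the arm touches at the start; 91 mm above the worktop, 75 mm from the hinge axis.
- trigger (a joint): Travel (m) of the trigger: 0 out, 0.0145 fully in. Pressing it in 10 to 13 mm draws the sear and frees the arm; it springs back, 2.5 N at the start of the travel and about 5 N at the end. It also dips while the arm's pin rides over the sear.
- trigger_face (a point): Middle of the round trigger button's face, 20 mm wide, at stamper (25, 98, 58) mm, on the left. It faces the robot and up: outward axis (point z) 26 degrees from vertical in the stamper's x-z plane; press it along -z. A steel guard 40 mm wide in y lies parallel to that axis, 17 mm above and beyond it, and reaches 60 mm out past the face, so come in tilted, along the guard; other sides are open.
- tub: Bystander: yellow round tub, 89 mm wide, 52 mm high.
- stapler: Bystander: small black and grey stapler, 26 x 105 x 31 mm.
- roll_carton: Bystander: white carton, 60 x 101 x 56 mm.
- card_bin: Bystander: small open brown card bin, 50 x 60 x 87 mm.
- cradle (a point): Parking place of the sleeve, front left on the plate: where the sleeve's middle is when it lies home, axis along stamper y, 43.7 mm above the worktop, at stamper (-65, 85, 43.7) mm. Two open steel V saddles 9 mm wide, 51 mm apart along y, 45 degree flanks up to 34 mm above the worktop and 42 mm apart there, carry it; between them there is room for fingers.
- magnifier_lamp: Obstacle: fixed black magnifier lamp over the worktop, not to be touched. From its origin the lamp head's middle lies at (-154, 400, 87) mm in world axes; the head is about 170 x 180 x 200 mm, its underside 390 mm above the worktop. Its arms run at 560 mm height or more from the head to the right rear. Keep wrist and forearm out from under it when crossing from the left.

How it is judged:
By the outcome, as a careful person would: the job done as asked, in the order asked, and still so for the second after the job is handed in, with the robot touching nothing.
It also fails if it takes over 62 s, if anything falls off the work surface, if the arm or the gripper's body presses on something with over 40 N, if the wrist force passes 120 N, or if a joint passes its speed limit or range.

### The arm

A 6-joint arm with a two-finger parallel gripper is mounted at the origin on a cart in front of the work surface, level with it; the furniture and walls round the work are solid. World frame = base frame: x ahead of the robot, y to its left, z up, the work surface at z = 0. Lengths are in m, angles in rad, forces in N, time in s.
With the tool pointing down it reaches from about 0.35 to 0.775 m from the base axis. Payload 7.3 kg.
Tool frame: the origin (TCP) lies at the very end of the fingers, on their centre line; the grasp point (between the pads) lies 19 mm behind it; z points along the fingers, y is the line along which they close (so a half turn about z gives the same grasp; the last joint's range is limited). The gripper opens to 92 mm and grips with 3 to 60 N. Pads are 19 mm wide; open, the fingers measure 130 mm over their backs; the gripper's body (75 mm by 190 mm) begins 47 mm behind the grasp point.
Start: joints at [-1.298, 0.342, 1.524, -0, 1.275, -0.146], TCP at [0.214, -0.48, 0.227] pointing down, gripper open.
Joint ranges: [-2.53, 2.53], [-0.77, 2.02], [0.04, 2.7], [-1, 4.14], [0.28, 2.66], [-3.11, 3.11]. Speed limits (rad/s): [2.57, 2.57, 3.14, 3.14, 3.14, 3.14].

### API

Orientations are given as [roll, pitch, yaw] about the fixed x, y, z axes, in that order (R = Rz(yaw) Ry(pitch) Rx(roll)).
In Python, from cell import robot, read_camera, get_calibration gives the robot as it stands. The module is installed in compiled form; this text tells all that it offers.
- The arm moves only by the tool send_rows, never from a script. Its argument "plan" is a list of rows, each a list of 2 entries, a list of its own where there are three numbers: the shift along the tool's x, y, z as a fraction of full scale, then the turn, a rotation vector about the tool's x, y, z as a fraction of full scale. A call has exactly 10 rows; each row shifts and turns the commanded pose from where the row before left it, along the tool's axes as they then stand; what a row does not reach is not made up. Full scale, the value 1, is 0.025 m for a shift and 90 degrees for a turn. A row lasts 1/8 s, in which the tool goes at most 62.5 mm and 10.7 degrees, less where a joint would pass 70% of its speed; a pose out of reach is approached as far as the arm can. A call with a number of a shift or a turn outside -1 to 1 is refused whole. A call with a gripper value outside its range is refused whole. "gripper" is the opening, from -1 (shut) to 1 (fully open), so that 0 is half open, set as the call begins (left out, the last holds). The fingers move at their own pace and stop on an object; "force" is the grip in N (left out, the last holds). Time passes only in rows, so rows that do not move let the fingers close, or fill a call up. It gives the time, the measured TCP pose, the force, the opening and the grip force at its end, in the units of the state.
- robot.observe(): the state, without advancing time (a new reading comes with each control period).
- read_camera(name): name is "scene" or "side" or "wrist"; returns (picture, depth): 400x640x3 uint8, blue, green, red; 400x640 float32, m along the optical axis (not along the pixel's ray), 0 where there is no reading.
- get_calibration(name): a dict with "intrinsics" (3x3 intrinsics, pixels), "rvec" (rotation vector, rad) and "tvec" (3), from world to camera coordinates, as OpenCV has them. Camera axes: x right, y down, z forward; pixel columns grow to the right and rows downward; lengths in m; the calibration is good to about 2 mm. A picture is of the moment at which its call begins: read the wrist's pose just before it. get_calibration takes no time and is no camera call; for the wrist camera it gives the pose at the moment of the call.
- robot.hand_in(): hands the job in; it is judged then, once.
The state is a dict: "time": time; "qpos": joint angles; "qvel": joint speeds; "joint_efforts": joint torques, N m; "tool_pos": TCP position; "tool_rot": TCP orientation; "contact_force": force on the tool from outside, world axes, zero at the start; "torque": the same for the moment, N m; "opening": finger opening in m; "grip_force": force on a finger pad.
Only numpy, scipy, OpenCV 4.12 (cv2) and the standard library are available. Lean on these libraries where they do the work, as an engineer would, in place of code of your own. Each camera call takes 0.05 s, during which the arm holds its last target. There are 200 camera calls.

## Working session

There is one attempt and no reset: what is moved stays moved. The work goes in short steps, Python scripts to look and compute and a tool call to move; the robot and the scene stay as the last step left them, time stands still between calls to the robot, and variables do not carry over. Pictures are saved under pics/ and viewed, at most 10 in all, crops included, and the job is handed in when it is done.

Besides the shell and the picture viewer there is one more tool, called after "Emit:" by a JSON object that holds its "name" and its "arguments". send_rows: Moves the arm, as the interface text tells. Shift numbers are shares of 0.025 m and turn numbers shares of 90 degrees, none past 1 either way. Its arguments: {"type":"object","properties":{"plan":{"type":"array"},"gripper":{"type":"number"},"force":{"type":"number"}},"required":["plan"]}

```bash
mkdir -p pics; cat > h.py <<'E'
import numpy as np, cv2
from cell import robot, read_camera, get_calibration
def cal(n):
    c=get_calibration(n); R=cv2.Rodrigues(np.array(c["rvec"],float))[0]
    return np.array(c["intrinsics"],float),R,np.array(c["tvec"],float).reshape(3)
def ray_z(n,uv,z):
    K,R,t=cal(n); d=R.T@np.linalg.solve(K,[uv[0],uv[1],1.]); o=-R.T@t
    return o+d*(z-o[2])/d[2]
def cloud(n,dep):
    K,R,t=cal(n); v,u=np.mgrid[:dep.shape[0],:dep.shape[1]]
    p=np.stack([(u-K[0,2])/K[0,0]*dep,(v-K[1,2])/K[1,1]*dep,dep],-1)
    return (p-t)@R
def proj(n,P):
    K,R,t=cal(n); q=(np.atleast_2d(P)@R.T+t)@K.T
    return q[:,:2]/q[:,2:]
E
python3 - <<'E'
from h import *
s=robot.observe(); print(s)
for n in("scene","side"):
    p,d=read_camera(n); cv2.imwrite(f"pics/{n}0.png",p); np.save(n+"0.npy",d)
    K,R,t=cal(n); print(n,-R.T@t,R[2],K[0,0])
E
```

```text
{'time': 0.0, 'qpos': array([-1.29805945e+00,  3.42740370e-01,  1.52497546e+00, -9.43831464e-06,
        1.27539938e+00, -1.46013023e-01]), 'qvel': array([-0.00020041,  0.00118052,  0.00248019,  0.00086879, -0.00026228,
        0.00110976]), 'joint_efforts': array([ 6.98400145e-04, -4.31239271e+01, -2.44222051e+01,  7.17535196e-02,
        5.59863774e-02, -1.15131074e-04]), 'tool_pos': array([ 0.21338042, -0.4792555 ,  0.2260503 ]), 'tool_rot': array([-3.14008498e+00, -2.12595162e-04,  4.18752498e-01]), 'contact_force': array([ 0.79882689, -0.21039136, -0.61044106]), 'torque': array([0.00682897, 0.01190461, 0.04975046]), 'grip_force': 0.0, 'opening': 0.0919255950525935}
scene [0.14307999 0.88728218 0.95353803] [ 0.40511124 -0.66566062 -0.62672229] 487.8152035930372
side [0.5127871  1.00278737 0.8714905 ] [ 0.06912312 -0.81863961 -0.5701326 ] 392.76603344342413
```

View pics/scene0.png

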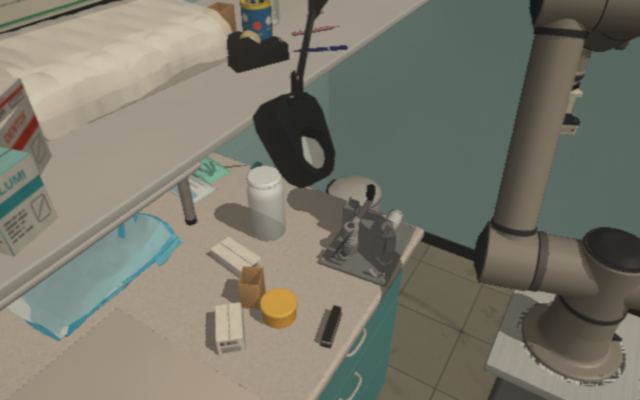

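View pics/side0.png

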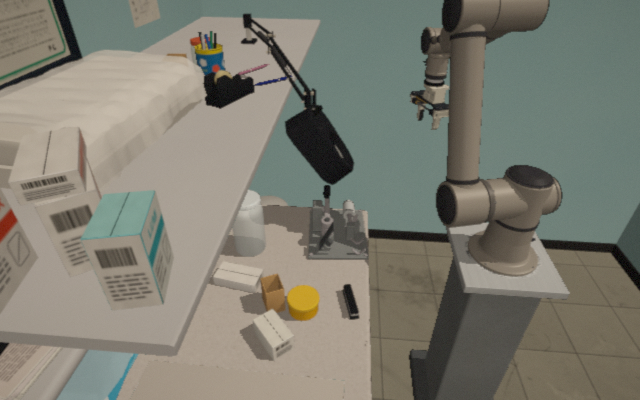

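Scene: the stamper is at about (370,240), the sleeve at (393,217), with the lamp at (300,140). Side: the stamper is at (338,230). Next I'll locate the plate from depth and view an enlarged crop.

```bash
python3 - <<'E'
from h import *
for n,(x0,y0,x1,y1) in {"scene":(310,170,435,295),"side":(295,170,385,270)}.items():
    p=cv2.imread(f"pics/{n}0.png"); d=np.load(n+"0.npy"); P=cloud(n,d)
    h=P[y0:y1,x0:x1]; z=h[...,2]
    m=((z>0.007)&(z<0.02)&(d[y0:y1,x0:x1]>0)).astype(np.uint8)
    g=p[y0:y1,x0:x1].astype(int); m2=m
    nlab,l,st,_=cv2.connectedComponentsWithStats(m2); k=1+np.argmax(st[1:,4])
    q=h[m>0][:,:2]; ql=h[l==k][:,:2]
    r=cv2.minAreaRect((ql*1000).astype(np.float32)); print(n,m.sum(),st[k,4],r, np.round(cv2.boxPoints(r)))
    w=h[(d[y0:y1,x0:x1]>0)&(abs(z)<.006)]; print("table z",w[:,2].mean(),w[:,2].std())
    np.save(n+"q.npy",q)
a=cv2.imread("pics/scene0.png")[165:295,310:440]; a=cv2.resize(a,(520,520),interpolation=cv2.INTER_CUBIC)
b=cv2.imread("pics/side0.png")[175:270,300:385]; b=cv2.resize(b,(270,302),interpolation=cv2.INTER_CUBIC)
c=np.zeros((520,790,3),np.uint8); c[:,:520]=a; c[:302,520:]=b; cv2.imwrite("pics/crop0.png",cv2.convertScaleAbs(c,alpha=1.5))
E
```

```text
scene 2832 2826 ((537.64599609375, -41.940216064453125), (193.666748046875, 260.8492126464844), 4.845020294189453) [[ 430.   80.]
 [ 452. -180.]
 [ 645. -164.]
 [ 623.   96.]]
table z 0.0005311757707468877 0.0021177068796653068
side 1653 1643 ((537.6784057617188, -38.682464599609375), (193.4660186767578, 257.4256896972656), 5.4679694175720215) [[ 429.   80.]
 [ 454. -176.]
 [ 646. -158.]
 [ 622.   99.]]
table z -0.0007200786345221271 0.0019455345270830704
```

View pics/crop0.png

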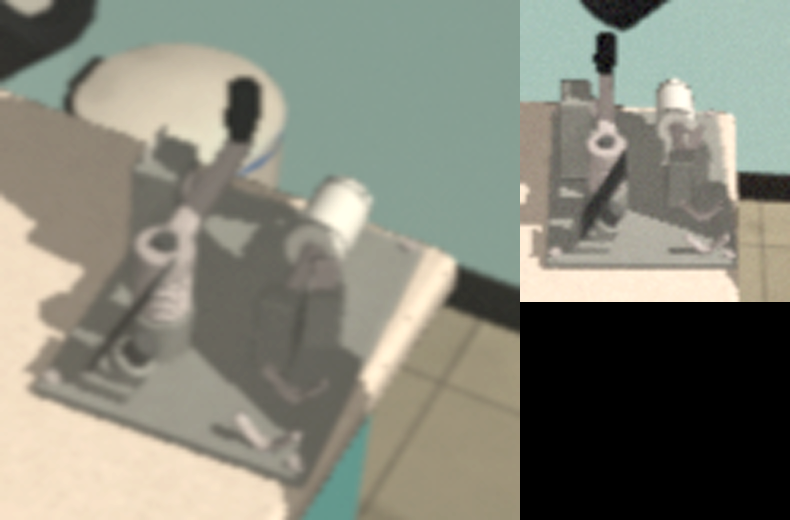

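Crop: hinge ring at (165,240), knob at (243,108), sleeve at (340,205), post at (300,320), cradle at (270,440). Both depth fits agree: plate yaw is about 5°, centre (538,-40) mm. Next I'll measure the sleeve, knob and lamp.

```bash
cat >> h.py <<'E'
from scipy.spatial.transform import Rotation as Rt
YAW=0.089; ORG=np.array([.539,-.0385,0])
RS=Rt.from_euler('z',YAW)
def S2W(p): return RS.apply(np.array(p)/1000.)+ORG
def W2S(P): return RS.inv().apply(np.asarray(P)-ORG)*1000
def tool(tilt,yaw,mode):
    # tool-down, tool x at 'yaw' deg from stamper x; then tilt deg towards away-from-robot
    b=RS*Rt.from_euler('z',yaw,degrees=True)*Rt.from_euler('x',180,degrees=True)
    t=RS*Rt.from_euler('y',-tilt,degrees=True)*RS.inv()  # tips tool z from -z towards +x
    return t*b
def goto(p_st,R,n=10,show=1):
    """average-frame shift per row and turn per row, in row units, to go in n rows"""
    s=robot.observe(); R0=Rt.from_euler('xyz',s['tool_rot']); p0=np.array(s['tool_pos'])
    w=(R0.inv()*R).as_rotvec(); d=(S2W(p_st)-p0)
    out=[]
    for i in range(n):
        Ri=R0*Rt.from_rotvec(w*i/n)
        out.append(np.round(Ri.inv().apply(d/n)/.025,3).tolist())
    t=np.round(w/n/(np.pi/2),4).tolist()
    print('st now',np.round(W2S(p0),1),'turn/row',t)
    if np.abs(w).max()<.02: print('shift/row',out[0])
    else: print('shifts',out)
E
python3 - <<'E'
from h import *
o=[]
for n in("scene","side"):
    p=cv2.imread(f"pics/{n}0.png"); d=np.load(n+"0.npy"); P=W2S(cloud(n,d).reshape(-1,3)).reshape(P0:=(400,640,3)); v=d>0
    g=p.max(2)
    m=v&(abs(P[...,0]+42)<32)&(P[...,1]<0)&(P[...,1]>-160)&(P[...,2]>45)&(P[...,2]<90)
    q=P[m]; print(n,"sleeve/rod n",len(q),"x",np.percentile(q[:,0],[2,50,98]),"y",np.percentile(q[:,1],[1,5,50,95,99]),"z",np.percentile(q[:,2],[50,98]))
    mb=m&(g>110); q=P[mb]; print(" bright y",np.percentile(q[:,1],[1,50,99]), "topx",np.median(q[q[:,2]>74][:,0]) )
    m=v&(g<60)&(abs(P[...,0]-35)<30)&(abs(P[...,1]+85)<30)&(P[...,2]>105)&(P[...,2]<150); q=P[m]
    print(" knob",len(q),q.min(0),q.max(0),np.median(q,0))
    m=v&(abs(P[...,0]-84+17)<26)&(abs(P[...,1]+25)<40)&(abs(P[...,2]-112)<4); q=P[m]; 
    if len(q): print(" die top",np.percentile(q,[3,97],axis=0))
    W=cloud(n,d); m=v&(g<70)&(W[...,2]>.38)&(W[...,2]<.6)&(W[...,0]>.3)&(abs(W[...,1])<.5); q=W[m]
    if len(q): print(" lamp",np.percentile(q,[2,50,98],axis=0))
E
```

```text
scene sleeve/rod n 416 x [-69.9898059  -48.26196037 -24.48209868] y [-98.67274885 -92.97985151 -41.2010751   -2.90521295  -0.62856074] z [71.50004135 81.18847695]
 bright y [-98.74940762 -66.50266743 -33.42465055] topx -46.28505705674274
 knob 92 [ 22.74474553 -89.4156566  105.43898667] [ 42.07090048 -69.22602842 146.60438108] [ 31.98334364 -77.37880013 130.3342686 ]
 die top [[ 50.33215085 -46.53681393 108.98146637]
 [ 81.04000822  -2.69266999 115.42470406]]
 lamp [[ 0.50757949 -0.02992856  0.4397261 ]
 [ 0.58321542  0.24384916  0.52330781]
 [ 1.267552    0.30809141  0.58969227]]
side sleeve/rod n 250 x [-67.18836907 -43.14598781 -21.93680175] y [-98.56079411 -92.13114775 -38.15882727  -2.38654589  -0.29981623] z [70.27345467 79.05069846]
 bright y [-98.13604935 -53.89876491  -9.05023017] topx -41.430579657291624
 knob 70 [ 27.32640012 -91.19587844 105.13145386] [ 47.98953504 -70.13547426 146.10582015] [ 37.71174657 -76.95742271 127.8134671 ]
 die top [[ 51.80697135 -48.16954705 108.66546601]
 [ 81.86773317  -2.53456157 114.7433169 ]]
 lamp [[ 0.51653586 -0.04373933  0.44071   ]
 [ 0.60639323  0.23753268  0.52760787]
 [ 1.27103192  0.30921659  0.59500219]]
```

```bash
python3 - <<'E'
from h import *
goto([-95,-66,175],tool(28,90,0),20)
E
```

```text
st now [-363.5 -410.1  226.1] turn/row [-0.0135, 0.0096, -0.0387]
shifts [[0.731, -0.477, 0.103], [0.757, -0.434, 0.105], [0.78, -0.39, 0.107], [0.801, -0.344, 0.112], [0.819, -0.297, 0.117], [0.834, -0.249, 0.124], [0.845, -0.201, 0.132], [0.854, -0.152, 0.141], [0.86, -0.103, 0.151], [0.862, -0.054, 0.162], [0.861, -0.006, 0.175], [0.857, 0.043, 0.188], [0.85, 0.091, 0.202], [0.84, 0.138, 0.217], [0.827, 0.183, 0.233], [0.811, 0.228, 0.25], [0.792, 0.271, 0.268], [0.77, 0.313, 0.286], [0.745, 0.353, 0.304], [0.718, 0.39, 0.323]]
```

Emit:
{"name": "send_rows", "arguments": {"plan": [[[0.73,-0.48,0.1],[-0.0135,0.0096,-0.0387]],[[0.76,-0.43,0.1],[-0.0135,0.0096,-0.0387]],[[0.78,-0.39,0.11],[-0.0135,0.0096,-0.0387]],[[0.8,-0.34,0.11],[-0.0135,0.0096,-0.0387]],[[0.82,-0.3,0.12],[-0.0135,0.0096,-0.0387]],[[0.83,-0.25,0.12],[-0.0135,0.0096,-0.0387]],[[0.85,-0.2,0.13],[-0.0135,0.0096,-0.0387]],[[0.85,-0.15,0.14],[-0.0135,0.0096,-0.0387]],[[0.86,-0.1,0.15],[-0.0135,0.0096,-0.0387]],[[0.86,-0.05,0.16],[-0.0135,0.0096,-0.0387]]], "gripper": 0.35, "force": 30}}

```text
time: 1.35
tool_pos: [0.3323, -0.2958, 0.201]
tool_rot: [2.897, -0.078, 1.042]
contact_force: [0.5, -0.4, 1.0]
opening: 0.0619
grip_force: 0.0
```

Emit:
{"name": "send_rows", "arguments": {"plan": [[[0.86,0,0.17],[-0.0135,0.0096,-0.0387]],[[0.86,0.04,0.19],[-0.0135,0.0096,-0.0387]],[[0.85,0.09,0.2],[-0.0135,0.0096,-0.0387]],[[0.84,0.14,0.22],[-0.0135,0.0096,-0.0387]],[[0.83,0.18,0.23],[-0.0135,0.0096,-0.0387]],[[0.81,0.23,0.25],[-0.0135,0.0096,-0.0387]],[[0.79,0.27,0.27],[-0.0135,0.0096,-0.0387]],[[0.77,0.31,0.29],[-0.0135,0.0096,-0.0387]],[[0.75,0.35,0.3],[-0.0135,0.0096,-0.0387]],[[0.72,0.39,0.32],[-0.0135,0.0096,-0.0387]]]}}

```text
time: 2.6
tool_pos: [0.4504, -0.1124, 0.1753]
tool_rot: [2.653, 0.002, 1.662]
contact_force: [-0.4, -0.4, -0.4]
opening: 0.0623
grip_force: 0.0
```

```bash
python3 - <<'E'
from h import *
s=robot.observe(); print(s['time'],s['tool_rot'],tool(28,90,0).as_euler('xyz'),s['qpos'],s['opening'])
p,d=read_camera("wrist"); np.save("w1.npy",d)
q=W2S(cloud("wrist",d).reshape(-1,3)).reshape(400,640,3); np.save("w1q.npy",q)
for P in([-42,-66,57.5],[35,-85,143],[-65,85,43.7]):
    u=proj("wrist",S2W(P))[0]; print(P,u); 
    if abs(u[0])<1e4: cv2.circle(p,tuple(int(k) for k in u),4,(0,0,255),1)
cv2.imwrite("pics/w1.png",p)
goto([-37.8,-66,49.6],tool(28,90,0),10)
E
```

```text
2.6 [2.65321431e+00 1.63161365e-03 1.66239230e+00] [2.65290046 0.         1.65979633] [-0.63033906  0.09411995  2.14101674  0.57423989  0.60506822 -1.15038825] 0.062324246874849755
[-42, -66, 57.5] [303.23278591 199.9389105 ]
[35, -85, 143] [422.11377266 232.77029755]
[-65, 85, 43.7] [271.58206947  30.99561551]
st now [-94.6 -64.1 174.8] turn/row [-0.0, -0.0001, 0.0003]
shift/row [-0.008, -0.034, 0.549]
```

View pics/w1.png

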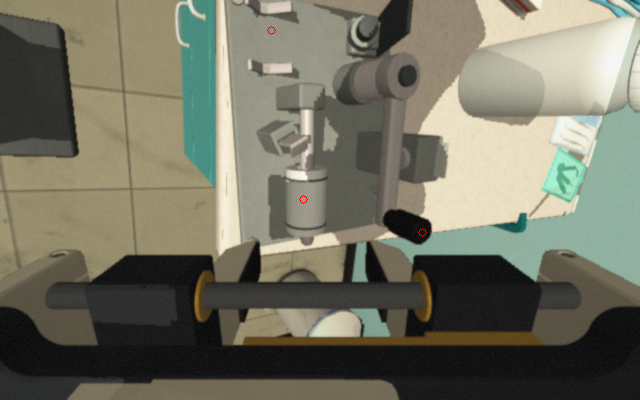

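The wrist view shows the sleeve at about (306,203), knob (422,232), post (300,97), cradle saddles (270,68) and (270,5), and button (365,35). The frame is good to about 2 mm, so I'll go in and grip.

Emit:
{"name": "send_rows", "arguments": {"plan": [[[-0.01,0,0.55],[0,0,0]],[[-0.01,0,0.55],[0,0,0]],[[-0.01,0,0.55],[0,0,0]],[[-0.01,0,0.55],[0,0,0]],[[-0.01,0,0.55],[0,0,0]],[[-0.01,0,0.55],[0,0,0]],[[-0.01,0,0.55],[0,0,0]],[[-0.01,0,0.55],[0,0,0]],[[-0.01,0,0.55],[0,0,0]],[[-0.01,0,0.52],[0,0,0]]]}}

```text
time: 3.9
tool_pos: [0.5145, -0.1103, 0.0537]
tool_rot: [2.654, 0.001, 1.66]
contact_force: [-0.4, -0.5, 0.7]
opening: 0.0616
grip_force: 0.0
```

Emit:
{"name": "send_rows", "arguments": {"plan": [[[0,0,0],[0,0,0]],[[0,0,0],[0,0,0]],[[0,0,0],[0,0,0]],[[0,0,0],[0,0,0]],[[0,0,0],[0,0,0]],[[0,0,0],[0,0,0]],[[0,0,0],[0,0,0]],[[0,0,0],[0,0,0]],[[0,0,0],[0,0,0]],[[0,0,0],[0,0,0]]], "gripper": -0.5, "force": 15}}

```text
time: 5.15
tool_pos: [0.5116, -0.1096, 0.0533]
tool_rot: [2.658, 0.0, 1.66]
contact_force: [-8.0, -3.2, -5.1]
opening: 0.0419
grip_force: 15.0
```

```bash
python3 - <<'E'
from h import *
s=robot.observe(); R=Rt.from_euler('xyz',s['tool_rot']); c=W2S(s['tool_pos']-.009*R.as_matrix()[:,2])
print(s['time'],s['opening'],s['grip_force'],s['contact_force'],W2S(s['tool_pos']),'sleeve c by tool',c)
p=W2S(s['tool_pos']); goto(p+[0,-95,1],R)
E
```

```text
5.15 0.04185104258283872 14.99010159401223 [-8.01159827 -3.20964998 -5.14914755] [-33.61659554 -68.37750051  53.29299433] sleeve c by tool [-37.80011442 -68.37661659  61.26156816]
st now [-33.6 -68.4  53.3] turn/row [0.0, 0.0, 0.0]
shift/row [-0.38, 0.002, -0.004]
```

Emit:
{"name": "send_rows", "arguments": {"plan": [[[0,-0.03,0],[0,0,0]],[[0,-0.03,0],[0,0,0]],[[0,-0.03,0],[0,0,0]],[[0,-0.03,0],[0,0,0]],[[-0.1,0,0],[0,0,0]],[[-0.2,0,0],[0,0,0]],[[-0.3,0,0],[0,0,0]],[[-0.3,0,0],[0,0,0]],[[-0.3,0,0],[0,0,0]],[[-0.3,0,0],[0,0,0]]]}}

```text
time: 6.4
tool_pos: [0.5148, -0.1475, 0.0533]
tool_rot: [2.654, 0.001, 1.661]
contact_force: [-5.1, 2.2, -1.6]
opening: 0.042
grip_force: 15.0
```

```bash
python3 - <<'E'
from h import *
s=robot.observe(); print(s['time'],s['opening'],s['grip_force'],s['contact_force'],W2S(s['tool_pos']))
E
```

```text
6.4 0.041970919587786676 14.99194389441982 [-5.13991243  2.17228593 -1.60708326] [ -33.82789048 -106.43293161   53.32635982]
```

Emit:
{"name": "send_rows", "arguments": {"plan": [[[-0.1,-0.05,0],[0,0,0]],[[-0.2,-0.05,0],[0,0,0]],[[-0.3,0,0],[0,0,0]],[[-0.3,0,0],[0,0,0]],[[-0.3,0,0],[0,0,0]],[[-0.3,0,0],[0,0,0]],[[-0.3,0,0],[0,0,0]],[[-0.3,0,0],[0,0,0]],[[-0.3,0,0],[0,0,0]],[[-0.2,0,0],[0,0,0]]]}}

```text
time: 7.65
tool_pos: [0.5188, -0.2131, 0.0524]
tool_rot: [2.653, 0.001, 1.66]
contact_force: [-0.8, -0.2, -1.8]
opening: 0.0419
grip_force: 15.0
```

```bash
python3 - <<'E'
from h import *
s=robot.observe(); print(s['time'],s['opening'],s['grip_force'],s['contact_force'],W2S(s['tool_pos']))
R=tool(28,90,0); p=W2S(s['tool_pos']); goto([p[0],p[1],130],R,5); goto([-75,85,130],R,10); 
q,d=read_camera("wrist"); cv2.imwrite("pics/w2.png",q)
E
```

```text
7.65 0.04186464180000606 14.99585013370961 [-0.76148764 -0.18845176 -1.83050306] [ -35.68092957 -172.15573795   52.3748832 ]
st now [ -35.7 -172.2   52.4] turn/row [-0.0001, 0.0001, 0.0001]
shift/row [-0.001, 0.291, -0.548]
st now [ -35.7 -172.2   52.4] turn/row [-0.0, 0.0001, 0.0001]
shift/row [1.028, 0.008, -0.349]
```

View pics/w2.png

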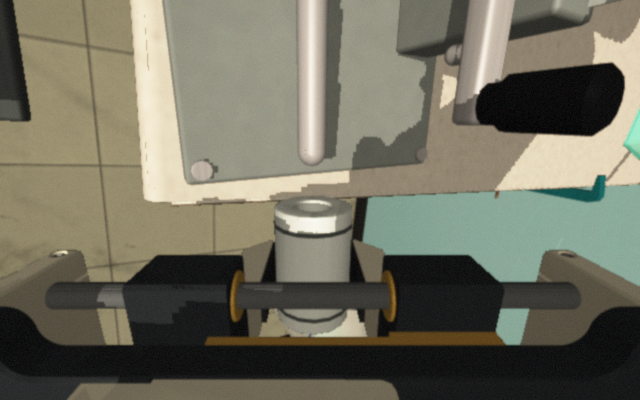

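The sleeve is clear of the rod: rod tip at (313,160), sleeve's near end at (313,205). Next I'll measure the sleeve in the gripper and check the frame against the rod tip.

```bash
python3 - <<'E'
from h import *
q,d=read_camera("wrist"); s=robot.observe()
C=cloud("wrist",d); R=Rt.from_euler('xyz',s['tool_rot']); T=R.inv().apply((C-s['tool_pos']).reshape(-1,3)).reshape(C.shape)*1000
m=np.zeros(d.shape,bool); m[190:340,270:358]=1; m&=(d>0)&(abs(T[...,1])<24)&(T[...,2]>-45)&(T[...,2]<35)
t=T[m]; print(len(t),'x',np.percentile(t[:,0],[1,99]),'y',np.percentile(t[:,1],[2,98]))
for x in range(-35,45,10):
    k=t[abs(t[:,0]-x)<5]; k=k[abs(k[:,1])<6]
    print(x,len(k),k[:,2].min() if len(k) else '',np.median(k[:,2]) if len(k) else '', np.median(k[:,1]) if len(k) else '')
print('rod tip st',W2S(ray_z("wrist",(313,160),.060)),'rod',W2S(ray_z("wrist",(311,20),.067)))
print('root post line',W2S(ray_z("wrist",(312,90),.067)))
E
```

```text
8260 x [-30.40536937  34.21529788] y [-19.94399376  21.91098328]
-35 43 -29.22081647065838 -28.158825004678846 0.18316938613979486
-25 366 -30.38987813992998 -28.56437564649741 0.19518557917361892
-15 171 -30.506372532724676 -28.54718712067259 0.20737251024823553
-5 5 -27.652224374541813 -27.528088731770694 -3.3115757468643254
5 423 -30.19211188977303 -28.445553245056892 -0.23252884660205142
15 455 -30.072661742914487 -28.449665311373803 0.24188999264191688
25 589 -30.050649390936734 -28.291460538402735 0.09832302079206404
35 614 -30.108727326119748 -22.798102861404885 -0.1823225422349702
rod tip st [ -38.31269834 -114.65535788   60.        ] rod [-43.06981986 -54.84504902  67.        ]
root post line [-42.58826533 -82.21053732  67.        ]
```

Emit:
{"name": "send_rows", "arguments": {"plan": [[[0,0.29,-0.55],[0,0,0]],[[0,0.29,-0.55],[0,0,0]],[[0,0.29,-0.55],[0,0,0]],[[0,0.29,-0.55],[0,0,0]],[[0,0.29,-0.55],[0,0,0]],[[0.7,-0.1,-0.05],[0,0,0]],[[1,-0.1,-0.05],[0,0,0]],[[1,-0.1,-0.05],[0,0,0]],[[1,-0.1,-0.05],[0,0,0]],[[1,-0.1,-0.05],[0,0,0]]]}}

```text
time: 9.0
tool_pos: [0.4925, -0.0945, 0.1285]
tool_rot: [2.655, -0.0, 1.661]
contact_force: [1.0, -0.7, -1.8]
opening: 0.0416
grip_force: 15.0
```

Emit:
{"name": "send_rows", "arguments": {"plan": [[[1,-0.1,-0.05],[0,0,0]],[[1,-0.1,-0.05],[0,0,0]],[[1,-0.1,-0.05],[0,0,0]],[[1,-0.1,-0.05],[0,0,0]],[[0.9,0,0],[0,0,0]],[[0.4,0,0],[0,0,0]],[[0.2,0,0],[0,0,0]],[[0,0,0],[0,0,0]],[[0,0,0],[0,0,0]],[[0,0,0],[0,0,0]]]}}

```text
time: 10.25
tool_pos: [0.4707, 0.0388, 0.1291]
tool_rot: [2.653, 0.001, 1.66]
contact_force: [-0.2, 0.0, -1.3]
opening: 0.042
grip_force: 15.0
```

```bash
python3 - <<'E'
from h import *
s=robot.observe(); print(s['time'],s['contact_force'],s['qpos'])
q,d=read_camera("wrist"); cv2.imwrite("pics/w3.png",q)
R=tool(28,90,0); goto([-61.2,83,50],R); goto([-61.2,83,36],R)
for y in(59.5,110.5): print(proj("wrist",S2W([[-65-21,y,34],[-65+21,y,34]])))
E
```

```text
10.25 [-0.19050417  0.04754081 -1.29115505] [-0.15819035  0.18095104  2.2167488   0.40708411  0.29070773 -0.61145351]
st now [-61.2  83.1 129.1] turn/row [-0.0, 0.0001, 0.0]
shift/row [-0.0, -0.148, 0.279]
st now [-61.2  83.1 129.1] turn/row [-0.0, 0.0001, 0.0]
shift/row [0.0, -0.175, 0.329]
[[233.08162362 242.15166316]
 [279.32043706 233.31019614]]
[[228.02940849 183.34006923]
 [277.38100864 178.33559744]]
```

View pics/w3.png

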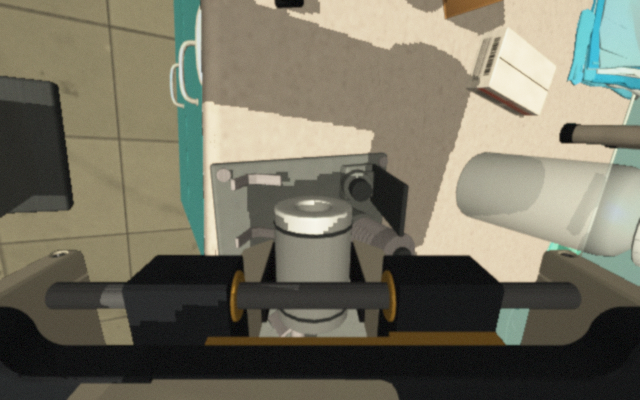

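The view shows the sleeve over the cradle saddles at (255,180) and (255,237), aligned. Joint 5 (0.29) is at its 0.28 limit, so I'll fit the kinematics before going down.

```bash
cat > k.py <<'E'
from h import *
from scipy.optimize import least_squares
D=[([-1.29805945,.34274037,1.52497546,0,1.27539938,-.14601302],[.21338042,-.4792555,.2260503],[-3.14008498,-.0002126,.4187525]),
([-.63033906,.09411995,2.14101674,.57423989,.60506822,-1.15038825],[.4504,-.1124,.1753],[2.65321431,.00163,1.66239]),
([-.15819035,.18095104,2.2167488,.40708411,.29070773,-.61145351],[.4707,.0388,.1291],[2.653,.001,1.66])]
Z=lambda a:Rt.from_euler('z',a)
Y=lambda a:Rt.from_euler('y',a)
def fk(q,k,s4=1,s6=1,y0=0):
    a=Z(q[0]); b=a*Y(q[1]); c=b*Y(q[2]); e=c*Z(s4*q[3])*Y(q[4])*Z(s6*q[5]+y0)
    p=np.array([0,0,k[1]])+a.apply([k[5],k[0],0])+b.apply([0,0,k[2]])+c.apply([k[6],0,k[3]])+e.apply([0,0,k[4]])
    return p,e
best=None
for s4 in(1,-1):
  for s6 in(1,-1):
    for y0 in(0,np.pi/2,-np.pi/2,np.pi):
      f=lambda k:np.concatenate([fk(q,k,s4,s6,y0)[0]-p for q,p,r in D])
      re=[(fk(q,[0]*7,s4,s6,y0)[1].inv()*Rt.from_euler('xyz',r)).magnitude() for q,p,r in D]
      if max(re)<.05: 
        o=least_squares(lambda k:np.r_[f(k),1e-3*(k[5:])],[0,.2,.4,.4,.25,0,0]); 
        best=(o.x,s4,s6,y0,np.abs(o.fun).max())
def ik(p_st,R,q0):
    P=S2W(p_st); k,s4,s6,y0,_=best
    def g(q):
        p,e=fk(q,k,s4,s6,y0); return np.r_[(p-P)*10,(e.inv()*R).as_rotvec()]
    o=least_squares(g,q0); return o.x,np.abs(o.fun).max()
E
python3 - <<'E'
from k import *
print(best)
q0=D[2][0]
for T in(28,20,12):
  for z in(129,60,36):
    x,e=ik([-61.2,83,z],tool(T,90,0),q0); print(T,z,np.round(x,2),round(e,4))
qf=np.array(q0)+[0,0,0,np.pi,0,np.pi]; 
for T in(20,26,36,46):
  for y in(98,153):
    for nm,q in(("n",q0),("f",qf)):
      x,e=ik([25,y,65],tool(T,0,0),q); x[3:]=(x[3:]+1)%(2*np.pi)-1; print(T,y,nm,np.round(x,2),round(e,4))
E
```

```text
(array([7.63864050e-02, 2.22788715e-01, 5.06240301e-01, 3.79566661e-01,
       3.18079106e-01, 4.35873221e-07, 4.64399443e-02]), 1, 1, 1.5707963267948966, np.float64(4.6439944263738944e-05))
28 129 [-0.16  0.18  2.22  0.42  0.29 -0.62] 0.0
28 60 [-0.16  0.35  2.3   1.44  0.12 -1.66] 0.0
28 36 [-0.16  0.42  2.32 -1.01 -0.14  0.78] 0.0
20 129 [-0.13  0.21  2.1   0.16  0.5  -0.35] 0.0
20 60 [-0.13  0.36  2.18  0.28  0.28 -0.48] 0.0
20 36 [-0.13  0.41  2.2   0.38  0.2  -0.58] 0.0
12 129 [-0.11  0.26  1.98  0.06  0.7  -0.24] 0.0
12 60 [-0.11  0.39  2.06  0.09  0.49 -0.27] 0.0
12 36 [-0.11  0.44  2.08  0.1   0.42 -0.28] 0.0
20 98 n [-0.06  0.46  1.95  0.13  0.39  1.31] 0.0
20 98 f [-0.06  0.46  1.95  3.27 -0.39  4.46] 0.0
20 153 n [0.07 0.46 1.94 0.02 0.39 1.53] 0.0
20 153 f [0.07 0.46 1.94 0.02 0.39 1.53] 0.0
26 98 n [-0.07  0.44  2.04  0.32  0.22  1.12] 0.0
26 98 f [-0.07  0.44  2.04  3.46 -0.22  4.26] 0.0
26 153 n [0.07 0.45 2.03 0.05 0.21 1.5 ] 0.0
26 153 f [ 0.07  0.45  2.03  3.19 -0.21  4.64] 0.0
36 98 n [-0.09  0.45  2.19  2.43  0.16  5.27] 0.0
36 98 f [-0.09  0.45  2.19 -0.71 -0.16  2.13] 0.0
36 153 n [ 0.06  0.46  2.17 -0.13 -0.12  1.68] 0.0
36 153 f [ 0.06  0.46  2.17 -0.13 -0.12  1.68] 0.0
46 98 n [-0.11  0.52  2.32  2.85  0.51  4.83] 0.0
46 98 f [-0.11  0.52  2.32  2.85  0.51  4.83] 0.0
46 153 n [0.06 0.52 2.3  3.1  0.49 4.73] 0.0
46 153 f [ 0.06  0.52  2.3  -0.05 -0.49  1.59] 0.0
```

Emit:
{"name": "send_rows", "arguments": {"plan": [[[0,0,0],[0.045,0,0]],[[0,0,0],[0.045,0,0]],[[0,0,0],[0.043,0,0]],[[0,-0.1,0.4],[0,0,0]],[[0,-0.15,0.5],[0,0,0]],[[0,-0.15,0.5],[0,0,0]],[[0,-0.15,0.5],[0,0,0]],[[0,-0.15,0.5],[0,0,0]],[[0,0,0],[0,0,0]],[[0,0,0],[0,0,0]]]}}

```text
time: 11.55
tool_pos: [0.4701, 0.039, 0.0666]
tool_rot: [2.862, 0.001, 1.66]
contact_force: [0.0, 0.8, -0.4]
opening: 0.0419
grip_force: 15.0
```

```bash
python3 - <<'E'
from h import *
s=robot.observe(); print(s['time'],s['contact_force'],s['qpos'],s['tool_rot'],tool(16,90,0).as_euler('xyz'))
R=tool(16,90,0); goto([-62.8,83,40],R,6);goto([-62.8,83,36],R,8)
E
```

```text
11.55 [ 0.0323299   0.82114943 -0.42735474] [-0.11791788  0.35385597  2.11267644  0.14125589  0.4046793  -0.32975261] [2.86218667e+00 1.39271989e-03 1.66010267e+00] [2.86233997 0.         1.65979633]
st now [-61.7  83.3  66.6] turn/row [0.0, 0.0001, 0.0001]
shift/row [-0.002, -0.056, 0.168]
st now [-61.7  83.3  66.6] turn/row [0.0, 0.0001, 0.0001]
shift/row [-0.001, -0.047, 0.146]
```

Emit:
{"name": "send_rows", "arguments": {"plan": [[[0,-0.05,0.17],[0,0,0]],[[0,-0.05,0.17],[0,0,0]],[[0,-0.05,0.17],[0,0,0]],[[0,-0.05,0.17],[0,0,0]],[[0,-0.05,0.17],[0,0,0]],[[0,-0.05,0.15],[0,0,0]],[[0,-0.02,0.08],[0,0,0]],[[0,-0.01,0.06],[0,0,0]],[[0,-0.01,0.03],[0,0,0]],[[0,0,0],[0,0,0]]]}}

```text
time: 12.8
tool_pos: [0.471, 0.0389, 0.0366]
tool_rot: [2.861, 0.002, 1.66]
contact_force: [1.8, -0.4, 1.2]
opening: 0.0417
grip_force: 15.0
```

```bash
python3 - <<'E'
from h import *
s=robot.observe(); print(s['time'],s['contact_force'],s['qpos'][3:],W2S(s['tool_pos']),s['tool_rot'],s['opening'])
E
```

```text
12.8 [ 1.8459858  -0.41870226  1.1907944 ] [ 0.18167419  0.31120472 -0.37285085] [-60.81794394  83.1736819   36.61642526] [2.86058488e+00 1.82176666e-03 1.66020983e+00] 0.04173285224840671
```

Emit:
{"name": "send_rows", "arguments": {"plan": [[[0,0,0.03],[0,0,0]],[[0,0,0],[0,0,0]],[[0,0,0],[0,0,0]],[[0,0,0],[0,0,0]],[[0,0,-0.1],[0,0,0]],[[0,0,-0.4],[0,0,0]],[[0,0,-0.7],[0,0,0]],[[0,0,-1],[0,0,0]],[[0,0,-1],[0,0,0]],[[0,0,-1],[0,0,0]]], "gripper": 0.15}}

```text
time: 14.05
tool_pos: [0.4411, 0.0366, 0.1378]
tool_rot: [2.862, 0.002, 1.66]
contact_force: [0.7, 0.1, 0.3]
opening: 0.0528
grip_force: 0.0
```

```bash
python3 - <<'E'
from k import *
s=robot.observe(); print(s['time'],s['contact_force'],W2S(s['tool_pos']),s['opening'])
C=[];
q,d=read_camera("wrist"); C=W2S(cloud("wrist",d).reshape(-1,3)).reshape(400,640,3)
m=(d>0)&(abs(C[...,0]+65)<24)&(abs(C[...,1]-85)<45)&(C[...,2]>38)&(C[...,2]<75); t=C[m]
print(len(t),np.percentile(t,[1,50,99],axis=0))
for y in(60,72,85,98,110):
    k=t[abs(t[:,1]-y)<4]; 
    if len(k): i=k[:,2]>np.percentile(k[:,2],80); print(y,len(k),np.percentile(k[:,2],95),np.median(k[i,0]))
# scene view check
q2,d2=read_camera("scene"); C=W2S(cloud("scene",d2).reshape(-1,3)).reshape(400,640,3)
m=(d2>0)&(abs(C[...,0]+65)<26)&(abs(C[...,1]-85)<45)&(C[...,2]>35)&(C[...,2]<75); t=C[m]; print('scene',len(t),np.percentile(t,[1,50,99],axis=0) if len(t) else '')
goto([35,-85,175],tool(0,90,0),20)
E
```

```text
14.05 [0.70878179 0.08456566 0.3089364 ] [-90.83989474  83.473187   137.76583925] 0.0528446160689426
3630 [[-80.75696212  40.26982903  39.60841045]
 [-65.29791912  87.23748319  64.26842336]
 [-42.50037742 116.9347196   68.63562381]]
60 383 67.73027451916643 -60.20384800136063
72 380 67.6788150317374 -60.98600702227978
85 403 67.81946755922353 -60.396526676012954
98 431 67.90618671408552 -60.491307894829106
110 456 67.76997983032854 -59.93215739720345
scene 425 [[-84.28308949  40.57230274  35.5911821 ]
 [-66.13206231  93.82639721  60.22130145]
 [-41.7260121  120.4135715   69.12494349]]
st now [-89.6  83.2 139.1] turn/row [0.009, 0.0001, 0.0]
shifts [[-0.337, 0.259, 0.002], [-0.337, 0.259, -0.002], [-0.337, 0.259, -0.006], [-0.337, 0.259, -0.009], [-0.337, 0.259, -0.013], [-0.337, 0.258, -0.017], [-0.337, 0.258, -0.02], [-0.337, 0.258, -0.024], [-0.337, 0.257, -0.028], [-0.337, 0.257, -0.032], [-0.337, 0.257, -0.035], [-0.337, 0.256, -0.039], [-0.337, 0.256, -0.043], [-0.337, 0.255, -0.046], [-0.337, 0.254, -0.05], [-0.337, 0.254, -0.054], [-0.337, 0.253, -0.057], [-0.337, 0.252, -0.061], [-0.336, 0.251, -0.065], [-0.336, 0.25, -0.068]]
```

```bash
python3 - <<'E'
from h import *
q,d=read_camera("wrist"); u=proj("wrist",S2W([-65,85,44]))[0]; print(u)
x,y=[int(v) for v in u]; a=q[max(0,y-110):y+110,max(0,x-140):x+140]; cv2.imwrite("pics/w4.png",cv2.resize(a,None,fx=2.6,fy=2.6,interpolation=cv2.INTER_CUBIC))
C=W2S(cloud("wrist",d).reshape(-1,3)).reshape(400,640,3)
m=(d>0)&(abs(C[...,0]+85)<15)&(abs(C[...,1]-60)<60)&(C[...,2]>3)&(C[...,2]<20); print('plate z',np.median(C[m][:,2]),np.percentile(C[m][:,2],95))
E
```

```text
[308.92922991 205.03673029]
plate z 10.685910589407248 13.569984164801326
```

View pics/w4.png

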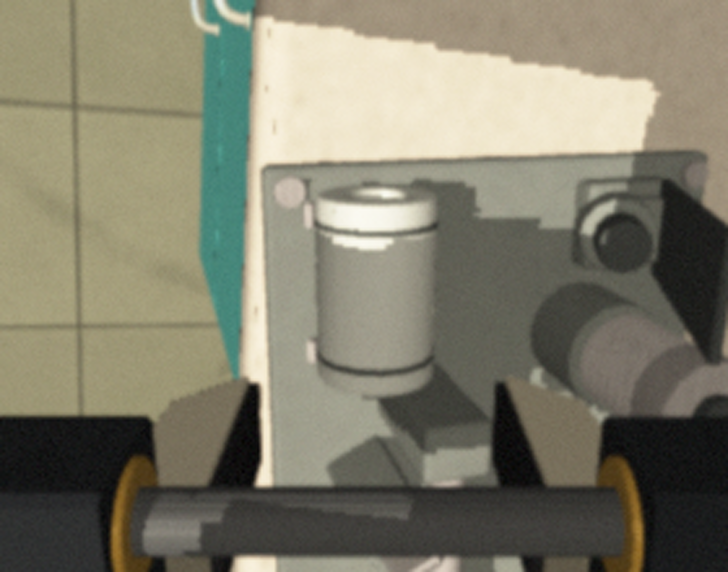

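Crop: the sleeve lies along stamper y in both saddles (flank tips at (310,215) and (312,350)), so it's parked. On to the knob.

Emit:
{"name": "send_rows", "arguments": {"plan": [[[-0.67,0.52,-0.05],[0.018,0,0]],[[-0.67,0.52,-0.05],[0.018,0,0]],[[-0.67,0.52,-0.05],[0.018,0,0]],[[-0.67,0.52,-0.05],[0.018,0,0]],[[-0.67,0.52,-0.05],[0.018,0,0]],[[-0.67,0.51,-0.07],[0.018,0,0]],[[-0.67,0.51,-0.08],[0.018,0,0]],[[-0.67,0.51,-0.1],[0.018,0,0]],[[-0.67,0.5,-0.11],[0.018,0,0]],[[-0.67,0.5,-0.12],[0.018,0,0]]], "gripper": 0.35}}

```text
time: 15.45
tool_pos: [0.5803, -0.1195, 0.1728]
tool_rot: [-3.135, 0.001, 1.66]
contact_force: [0.5, 0.7, -0.2]
opening: 0.0618
grip_force: 0.0
```

```bash
python3 - <<'E'
from h import *
s=robot.observe(); print(s['time'],s['qpos'],s['opening'])
goto([35,-85,175],tool(0,90,0),2); goto([35,-85,108],tool(0,90,0),10)
q,d=read_camera("wrist"); C=W2S(cloud("wrist",d).reshape(-1,3)).reshape(400,640,3)
m=(d>0)&(abs(C[...,0]-35)<25)&(abs(C[...,1]+85)<25)&(C[...,2]>135)&(C[...,2]<150)&(q.max(2)<90)
print(m.sum(),np.percentile(C[m],[3,50,97],axis=0))
E
```

```text
15.45 [-0.33069622  0.51275112  1.40583129 -0.00328845  1.22842786 -0.41901844] 0.06179514352719495
st now [ 33.9 -84.3 172.8] turn/row [-0.002, 0.0002, 0.0001]
shift/row [-0.014, 0.021, -0.043]
st now [ 33.9 -84.3 172.8] turn/row [-0.0004, 0.0, 0.0]
shift/row [-0.003, 0.006, 0.259]
1001 [[ 29.12735053 -99.17739787 136.94287153]
 [ 39.69297152 -87.50579182 142.97076333]
 [ 50.15063568 -77.58725411 144.36294613]]
```

Emit:
{"name": "send_rows", "arguments": {"plan": [[[-0.02,0.03,0.1],[0,0,0]],[[-0.02,0.03,0.3],[0,0,0]],[[-0.02,0.03,0.4],[0,0,0]],[[-0.02,0.03,0.4],[0,0,0]],[[-0.02,0.03,0.4],[0,0,0]],[[0,0,0.4],[0,0,0]],[[0,0,0.3],[0,0,0]],[[0,0,0.2],[0,0,0]],[[0,0,0.1],[0,0,0]],[[0,0,0],[0,0,0]]]}}

```text
time: 16.75
tool_pos: [0.5839, -0.1214, 0.1092]
tool_rot: [-3.138, 0.001, 1.66]
contact_force: [-0.9, 0.9, 0.6]
opening: 0.0617
grip_force: 0.0
```

Emit:
{"name": "send_rows", "arguments": {"plan": [[[0,0,0],[0,0,0]],[[0,0,0],[0,0,0]],[[0,0,0],[0,0,0]],[[0,0,0],[0,0,0]],[[0,0,0],[0,0,0]],[[0,0,0],[0,0,0]],[[0,0,0],[0,0,0]],[[0,0,0],[0,0,0]],[[0,0,0],[0,0,0]],[[0,0,0],[0,0,0]]], "gripper": -0.8, "force": 20}}

```text
time: 18.0
tool_pos: [0.5839, -0.1213, 0.1092]
tool_rot: [-3.138, 0.001, 1.66]
contact_force: [-0.4, -0.2, 2.1]
opening: 0.0256
grip_force: 20.0
```

```bash
python3 - <<'E'
from h import *
s=robot.observe(); print(s['time'],s['opening'],s['grip_force'],s['contact_force'],W2S(s['tool_pos']),s['tool_rot'])
E
```

```text
18.0 0.02557420269219723 20.000755190849304 [-0.39701745 -0.18988323  2.0984933 ] [ 37.38154361 -86.49278227 109.1780889 ] [-3.13814102e+00  1.40712812e-03  1.66031156e+00]
```

Emit:
{"name": "send_rows", "arguments": {"plan": [[[0.009,-0.316,0],[0,0,0.0372]],[[0.009,-0.316,0],[0,0,0.0372]],[[0.009,-0.316,0],[0,0,0.0372]],[[0.009,-0.316,0],[0,0,0.0372]],[[0.009,-0.316,0],[0,0,0.0372]],[[0.009,-0.316,0],[0,0,0.0372]],[[0.009,-0.316,0],[0,0,0.0372]],[[0.009,-0.316,0],[0,0,0.0372]],[[0.009,-0.316,0],[0,0,0.0372]],[[0.009,-0.316,0],[0,0,0.0372]]]}}

```text
time: 19.25
tool_pos: [0.5081, -0.1058, 0.1093]
tool_rot: [-3.141, 0.003, 1.074]
contact_force: [3.8, -0.9, -3.6]
opening: 0.0257
grip_force: 20.0
```

```bash
cat > a.py <<'E'
from h import *
s=robot.observe(); p=W2S(s['tool_pos'])-[37.4,48.5,0]; print(s['time'],s['opening'],s['grip_force'],s['contact_force'],p,'q',np.arctan2(-p[0],-p[1]),'r',np.hypot(p[0],p[1]),'yaw turn',1.660-s['tool_rot'][2], s['torque'])
E
python3 a.py
```

```text
19.25 0.02566154782101361 19.99664068222046 [ 3.83959771 -0.85311634 -3.63225261] [ -74.18260755 -112.83285792  109.25854252] q 0.5815986551385719 r 135.03448851995697 yaw turn 0.5858557935052806 [-0.03861989 -0.60068709  0.08438625]
```

Emit:
{"name": "send_rows", "arguments": {"plan": [[[0.009,-0.32,0],[0,0,0.0375]],[[0.009,-0.32,0],[0,0,0.0375]],[[0.009,-0.32,0],[0,0,0.0375]],[[0.009,-0.32,0],[0,0,0.0375]],[[0.009,-0.32,0],[0,0,0.0375]],[[0.009,-0.32,0],[0,0,0.0375]],[[0.009,-0.32,0],[0,0,0.0375]],[[0.009,-0.32,0],[0,0,0.0375]],[[0.009,-0.33,0],[0,0,0.038]],[[0.009,-0.34,0],[0,0,0.039]]]}}

```text
time: 20.5
tool_pos: [0.453, -0.0503, 0.1093]
tool_rot: [3.138, 0.002, 0.481]
contact_force: [6.3, -6.7, -9.2]
opening: 0.0255
grip_force: 20.0
```

```bash
python3 a.py
```

```text
20.5 0.025476834529577663 19.999872744083405 [ 6.30414146 -6.68632252 -9.20172968] [-124.07493266  -52.61265681  109.27908899] q 1.1697396192757301 r 134.76898965110252 yaw turn 1.178608009493565 [-0.82189874 -1.01939229 -0.13954267]
```

Emit:
{"name": "send_rows", "arguments": {"plan": [[[0,0,0],[0,0,0]],[[0,0.08,0],[0,0,-0.0095]],[[0,0.08,0],[0,0,-0.0095]],[[0,0.08,0],[0,0,-0.0095]],[[0,0.08,0],[0,0,-0.0095]],[[0,0.08,0],[0,0,-0.0095]],[[0,0,0],[0,0,0]],[[0,0,0],[0,0,0]],[[0,0,0],[0,0,0]],[[0,0,0],[0,0,0]]]}}

```text
time: 21.75
tool_pos: [0.4578, -0.0586, 0.1092]
tool_rot: [3.14, 0.002, 0.558]
contact_force: [5.0, -2.7, -7.1]
opening: 0.0254
grip_force: 20.0
```

```bash
python3 a.py
```

```text
21.75 0.025444950324496028 19.99952405691147 [ 4.95025747 -2.72032052 -7.13521906] [-120.04924958  -61.3047396   109.24023377] q 1.098654555455258 r 134.79648890618074 yaw turn 1.1024193144814087 [-0.4007566  -0.80909273 -0.23019782]
```

Emit:
{"name": "send_rows", "arguments": {"plan": [[[0,0.05,0],[0,0,-0.006]],[[0,0.05,0],[0,0,-0.006]],[[0,0.05,0],[0,0,-0.006]],[[0,0,0],[0,0,0]],[[0,0,0],[0,0,0]],[[0,0,0],[0,0,0]],[[0,0,0],[0,0,0]],[[0,0,0],[0,0,0]],[[0,0,0],[0,0,0]],[[0,0,0],[0,0,0]]]}}

```text
time: 23.0
tool_pos: [0.458, -0.0596, 0.1092]
tool_rot: [-3.139, 0.003, 0.587]
contact_force: [2.6, 6.3, -3.2]
opening: 0.0255
grip_force: 20.0
```

```bash
python3 a.py
```

```text
23.0 0.02547136149191682 20.001474916934967 [ 2.5824613   6.30639918 -3.17761492] [-119.95758893  -62.32056139  109.19381172] q 1.0916536640832075 r 135.18015946941077 yaw turn 1.0734743016874724 [ 0.98659687 -0.45464625 -0.28407764]
```

Emit:
{"name": "send_rows", "arguments": {"plan": [[[0,-0.06,0],[0,0,0]],[[0,0,0],[0,0,0]],[[0,0,0],[0,0,0]],[[0,0,0],[0,0,0]],[[0,0,-0.1],[0,0,0]],[[0,0,-0.5],[0,0,0]],[[0,0,-0.8],[0,0,0]],[[0,0,-1],[0,0,0]],[[0,0,-1],[0,0,0]],[[0,0,-1],[0,0,0]]], "gripper": 0.2}}

```text
time: 24.25
tool_pos: [0.458, -0.0596, 0.2213]
tool_rot: [3.141, 0.003, 0.587]
contact_force: [-0.2, -0.1, -0.1]
opening: 0.0552
grip_force: 0.0
```

```bash
sed -i 's/ORG=np.array(.*/ORG=np.array([.541,-.0398,0])/' h.py; python3 - <<'E'
from k import *
s=robot.observe(); print(s['time'],s['opening'],s['contact_force'],W2S(s['tool_pos']),s['qpos'])
q,d=read_camera("wrist"); C=W2S(cloud("wrist",d).reshape(-1,3)).reshape(400,640,3)
m=(d>0)&(q.max(2)<80)&(C[...,2]>135)&(C[...,2]<150)&(abs(C[...,0]+50)<80)&(abs(C[...,1])<80); t=C[m]; 
if len(t): c=np.median(t,0); print('knob',len(t),c,'q',np.arctan2(35-c[0],50-c[1]))
cv2.imwrite("pics/w5.png",q)
# trigger face: dark button pixels near predicted
for P in([25,98,58],[25-17*0,118,58]): print(proj("wrist",S2W(P)))
# plan: joint solutions along flip path
q0=s['qpos']
def show(p,T,yaw,lean,q0,n=''):
    R=RS*Rt.from_euler('x',lean,degrees=True)*RS.inv()*tool(T,yaw,0)
    x,e=ik(p,R,q0); print(n,p,T,yaw,lean,np.round(x,2),round(e,4)); return x
x=q0
for T,l in((0,0),(12,0),(12,15),(20,25),(30,25),(40,25),(50,15),(50,0),(46,0)):
    x=show([-60,153,200],T,0,l,x)
x=show([25,153,75],46,0,0,x); x=show([25,153,50],46,0,0,x)
E
```

```text
24.25 0.055184441426913346 [-0.23248221 -0.14324154 -0.08693434] [-84.41727195 -12.32510521 221.26959915] [-0.29370607  0.23266577  1.69479603 -0.00279265  1.2158393   0.69133859]
knob 691 [-79.80490827 -12.44953772 145.86569773] q 1.0726004294895555
[[264.28771349  44.23008427]]
[[245.80274925  33.27285885]]
 [-60, 153, 200] 0 0 0 [0.07 0.28 1.69 0.   1.17 1.55] 0.0
 [-60, 153, 200] 12 0 0 [0.06 0.17 1.86 0.01 0.9  1.54] 0.0
 [-60, 153, 200] 12 0 15 [-0.14  0.18  1.89  0.37  0.96  1.18] 0.0
 [-60, 153, 200] 20 0 25 [-0.28  0.15  2.02  0.68  0.9   0.86] 0.0
 [-60, 153, 200] 30 0 25 [-0.31  0.09  2.17  0.92  0.73  0.63] 0.0
 [-60, 153, 200] 40 0 25 [-0.33  0.07  2.31  1.31  0.62  0.24] 0.0
 [-60, 153, 200] 50 0 15 [-0.19  0.05  2.44  2.01  0.43 -0.46] 0.0
 [-60, 153, 200] 50 0 0 [ 0.04  0.05  2.41  2.95  0.19 -1.41] 0.0
 [-60, 153, 200] 46 0 0 [ 0.04  0.03  2.35  2.52  0.06 -0.98] 0.0
 [25, 153, 75] 46 0 0 [ 0.06  0.5   2.29  3.09  0.45 -1.54] 0.0
 [25, 153, 50] 46 0 0 [ 0.06  0.57  2.3   3.09  0.53 -1.55] 0.0
```

View pics/w5.png

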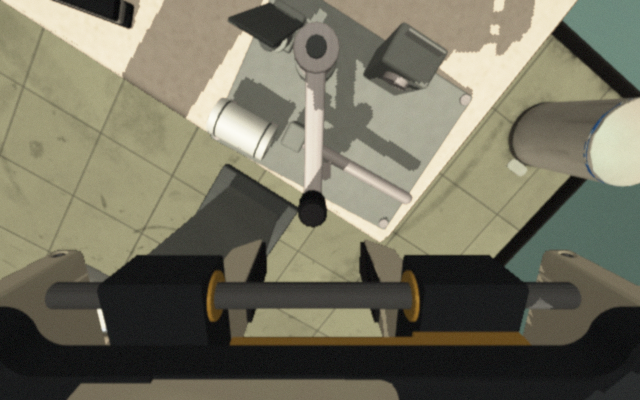

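w5: the arm is held cocked on its own (knob at (313,208), hinge (316,47)), with the sleeve parked at (242,128). The wrist has to go round its singularity for the tilted trigger approach, so I'll plan that with the fitted kinematics.

```bash
cat > path.py <<'E'
from k import *
def TL(T,l,yaw=0): return RS*Rt.from_euler('x',l,degrees=True)*RS.inv()*tool(T,yaw,0)
def plan(segs):
    s=robot.observe(); R0=Rt.from_euler('xyz',s['tool_rot']); p0=W2S(s['tool_pos']); x=np.array(s['qpos'])
    for p,R,n in segs:
        p=np.array(p,float); w=(R0.inv()*R).as_rotvec(); rows=[]; mn=9; mv=0
        for i in range(n):
            Ri=R0*Rt.from_rotvec(w*i/n); d=RS.apply((p-p0)/n/1000)
            rows.append(np.round(Ri.inv().apply(d)/.025,2).tolist())
            xn,e=ik(p0+(p-p0)*(i+1)/n,R0*Rt.from_rotvec(w*(i+1)/n),x); mv=max(mv,np.abs(xn-x).max()*8); x=xn; mn=min(mn,x[4])
        print('->',p,'n',n,'turn',np.round(w/n/(np.pi/2),3).tolist(),'deg/row',np.round(np.degrees(np.linalg.norm(w))/n,1)); print('  ',rows)
        print('   q',np.round(x,2),'minq5',round(mn,2),'maxspd',round(mv,2),'e',round(e,4)); R0,p0=R,p
E
python3 - <<'E'
from path import *
plan([([-100,40,215],TL(15,0),10),([-100,40,215],TL(38,25),6),([-100,40,215],TL(55,20),4),([-100,40,215],TL(62,0),5),([-40,150,150],TL(60,0),10),([-3.9,150,121.8],TL(46,0),5),([20.7,150,71.5],TL(46,0),5),([26.8-.438*-13,150,58.9-.899*13],TL(46,0),10)])
q,d=read_camera("scene"); C=W2S(cloud("scene",d).reshape(-1,3)); C=C[(C[:,2]>20)&(C[:,2]<120)&(C[:,0]>-130)&(C[:,0]<90)&(C[:,1]>130)&(C[:,1]<320)]
print(len(C), C.min(0) if len(C) else '')
E
```

```text
-> [-100.   40.  215.] n 10 turn [-0.004, 0.016, 0.032] deg/row 3.2
   [[0.04, -0.22, 0.04], [0.03, -0.22, 0.04], [0.02, -0.22, 0.04], [0.01, -0.22, 0.03], [-0.01, -0.22, 0.03], [-0.02, -0.22, 0.03], [-0.03, -0.22, 0.03], [-0.04, -0.22, 0.03], [-0.05, -0.22, 0.02], [-0.06, -0.21, 0.02]]
   q [-0.26  0.05  1.97  0.12  0.88  1.16] minq5 0.88 maxspd 0.43 e 0.0
-> [-100.   40.  215.] n 6 turn [0.042, 0.042, 0.021] deg/row 5.6
   [[0.0, 0.0, 0.0], [0.0, 0.0, 0.0], [0.0, 0.0, 0.0], [0.0, 0.0, 0.0], [0.0, 0.0, 0.0], [0.0, 0.0, 0.0]]
   q [-0.75  0.04  2.25  1.01  0.93  0.21] minq5 0.82 maxspd 1.35 e 0.0
-> [-100.   40.  215.] n 4 turn [-0.01, 0.047, -0.01] deg/row 4.4
   [[0.0, 0.0, 0.0], [0.0, 0.0, 0.0], [0.0, 0.0, 0.0], [0.0, 0.0, 0.0]]
   q [-0.85  0.04  2.52  1.54  0.89 -0.44] minq5 0.88 maxspd 1.5 e 0.0
-> [-100.   40.  215.] n 5 turn [-0.023, 0.015, -0.038] deg/row 4.2
   [[0.0, 0.0, 0.0], [0.0, 0.0, 0.0], [0.0, 0.0, 0.0], [0.0, 0.0, 0.0], [0.0, 0.0, 0.0]]
   q [-0.7   0.05  2.66  2.1   0.81 -1.15] minq5 0.8 maxspd 1.36 e 0.0
-> [-40. 150. 150.] n 10 turn [0.0, -0.002, -0.0] deg/row 0
[... 468 characters left out ...]
   q [ 0.04  0.33  2.33  3.04  0.33 -1.5 ] minq5 0.33 maxspd 0.98 e 0.0
-> [ 20.7 150.   71.5] n 5 turn [0.0, 0.0, 0.0] deg/row 0.0
   [[-0.15, -0.0, 0.42], [-0.15, -0.0, 0.42], [-0.15, -0.0, 0.42], [-0.15, -0.0, 0.42], [-0.15, -0.0, 0.42]]
   q [ 0.05  0.5   2.31  3.07  0.47 -1.54] minq5 0.36 maxspd 0.28 e 0.0
-> [ 32.494 150.     47.213] n 10 turn [0.0, 0.0, 0.0] deg/row 0.0
   [[-0.04, -0.0, 0.1], [-0.04, -0.0, 0.1], [-0.04, -0.0, 0.1], [-0.04, -0.0, 0.1], [-0.04, -0.0, 0.1], [-0.04, -0.0, 0.1], [-0.04, -0.0, 0.1], [-0.04, -0.0, 0.1], [-0.04, -0.0, 0.1], [-0.04, -0.0, 0.1]]
   q [ 0.05  0.58  2.29  3.08  0.53 -1.55] minq5 0.48 maxspd 0.06 e 0.0
359 [-41.85067484 255.82959995  20.74795501]
```

```bash
python3 - <<'E'
from path import *
plan([([-70,60,215],TL(15,0),10),([-70,60,215],TL(36,25),6),([-70,60,215],TL(52,16),4),([-40,150,160],TL(57,0),10),([-3.9,150,121.8],TL(46,0),5)])
E
```

```text
-> [-70.  60. 215.] n 10 turn [-0.004, 0.016, 0.032] deg/row 3.2
   [[0.18, -0.23, 0.03], [0.17, -0.24, 0.03], [0.16, -0.25, 0.04], [0.15, -0.26, 0.04], [0.13, -0.26, 0.04], [0.12, -0.27, 0.04], [0.1, -0.28, 0.04], [0.09, -0.28, 0.04], [0.07, -0.29, 0.04], [0.06, -0.29, 0.04]]
   q [-0.18  0.1   1.91  0.09  0.88  1.25] minq5 0.88 maxspd 0.53 e 0.0
-> [-70.  60. 215.] n 6 turn [0.042, 0.038, 0.02] deg/row 5.4
   [[0.0, 0.0, 0.0], [0.0, 0.0, 0.0], [0.0, 0.0, 0.0], [0.0, 0.0, 0.0], [0.0, 0.0, 0.0], [0.0, 0.0, 0.0]]
   q [-0.62  0.08  2.19  0.99  0.87  0.34] minq5 0.79 maxspd 1.31 e 0.0
-> [-70.  60. 215.] n 4 turn [-0.018, 0.044, -0.017] deg/row 4.6
   [[0.0, 0.0, 0.0], [0.0, 0.0, 0.0], [0.0, 0.0, 0.0], [0.0, 0.0, 0.0]]
   q [-0.61  0.03  2.44  1.59  0.69 -0.34] minq5 0.69 maxspd 1.71 e 0.0
-> [-40. 150. 160.] n 10 turn [-0.01, 0.006, -0.014] deg/row 1.7
   [[-0.17, -0.29, 0.29], [-0.17, -0.29, 0.28], [-0.16, -0.3, 0.27], [-0.16, -0.31, 0.27], [-0.15, -0.32, 0.26], [-0.15, -0.33, 0.25], [-0.14, -0.33, 0.25], [-0.14, -0.34, 0.24], [-0.13, -0.35, 0.23], [-0.13, -0.35, 0.23]]
   q [ 0.03  0.29  2.52  3.06  0.67 -1.54] minq5 0.55 maxspd 1.37 e 0.0
-> [ -3.9 150.  121.8] n 5 turn [0.0, -0.024, -0.0] deg/row 2.2
   [[-0.1, -0.0, 0.41], [-0.08, -0.0, 0.41], [-0.07, -0.0, 0.42], [-0.05, -0.0, 0.42], [-0.04, -0.0, 0.42]]
   q [ 0.04  0.33  2.33  3.04  0.33 -1.5 ] minq5 0.33 maxspd 0.58 e 0.0
```

Emit:
{"name": "send_rows", "arguments": {"plan": [[[0.18,-0.23,0.03],[-0.004,0.016,0.032]],[[0.17,-0.24,0.03],[-0.004,0.016,0.032]],[[0.16,-0.25,0.04],[-0.004,0.016,0.032]],[[0.15,-0.26,0.04],[-0.004,0.016,0.032]],[[0.13,-0.26,0.04],[-0.004,0.016,0.032]],[[0.12,-0.27,0.04],[-0.004,0.016,0.032]],[[0.1,-0.28,0.04],[-0.004,0.016,0.032]],[[0.09,-0.28,0.04],[-0.004,0.016,0.032]],[[0.07,-0.29,0.04],[-0.004,0.016,0.032]],[[0.06,-0.29,0.04],[-0.004,0.016,0.032]]], "gripper": 1}}

```text
time: 25.6
tool_pos: [0.464, 0.0145, 0.2115]
tool_rot: [-3.141, -0.253, 0.08]
contact_force: [-0.4, -0.3, 1.3]
opening: 0.0916
grip_force: 0.0
```

Emit:
{"name": "send_rows", "arguments": {"plan": [[[0,0,0],[0.042,0.038,0.02]],[[0,0,0],[0.042,0.038,0.02]],[[0,0,0],[0.042,0.038,0.02]],[[0,0,0],[0.042,0.038,0.02]],[[0,0,0],[0.042,0.038,0.02]],[[0,0,0],[0.042,0.038,0.02]],[[0,0,0],[-0.018,0.044,-0.017]],[[0,0,0],[-0.018,0.044,-0.017]],[[0,0,0],[-0.018,0.044,-0.017]],[[0,0,0],[-0.018,0.044,-0.017]]]}}

```text
time: 26.85
tool_pos: [0.4639, 0.0141, 0.2117]
tool_rot: [-2.712, -0.847, -0.255]
contact_force: [0.3, 0.9, 0.4]
opening: 0.092
grip_force: 0.0
```

```bash
python3 - <<'E'
from path import *
s=robot.observe(); print(s['time'],s['qpos'],W2S(s['tool_pos']),s['opening'])
plan([([-40,150,160],TL(57,0),10),([-3.9,150,121.8],TL(46,0),5)])
E
```

```text
26.85 [-0.6038706   0.02992702  2.4378431   1.59160621  0.67465294 -0.32097569] [-71.95887367  60.52121462 211.69467892] 0.09197993721983616
-> [-40. 150. 160.] n 10 turn [-0.01, 0.006, -0.015] deg/row 1.7
   [[-0.16, -0.29, 0.28], [-0.15, -0.3, 0.28], [-0.15, -0.3, 0.27], [-0.14, -0.31, 0.26], [-0.14, -0.32, 0.26], [-0.13, -0.33, 0.25], [-0.13, -0.33, 0.25], [-0.12, -0.34, 0.24], [-0.12, -0.35, 0.23], [-0.11, -0.35, 0.23]]
   q [ 0.03  0.29  2.52  3.06  0.67 -1.54] minq5 0.54 maxspd 1.37 e 0.0
-> [ -3.9 150.  121.8] n 5 turn [0.0, -0.024, -0.0] deg/row 2.2
   [[-0.1, -0.0, 0.41], [-0.08, -0.0, 0.41], [-0.07, -0.0, 0.42], [-0.05, -0.0, 0.42], [-0.04, -0.0, 0.42]]
   q [ 0.04  0.33  2.33  3.04  0.33 -1.5 ] minq5 0.33 maxspd 0.58 e 0.0
```

The IK follows as predicted, so I'll continue.

Emit:
{"name": "send_rows", "arguments": {"plan": [[[-0.16,-0.29,0.28],[-0.01,0.006,-0.015]],[[-0.15,-0.3,0.28],[-0.01,0.006,-0.015]],[[-0.15,-0.3,0.27],[-0.01,0.006,-0.015]],[[-0.14,-0.31,0.26],[-0.01,0.006,-0.015]],[[-0.14,-0.32,0.26],[-0.01,0.006,-0.015]],[[-0.13,-0.33,0.25],[-0.01,0.006,-0.015]],[[-0.13,-0.33,0.25],[-0.01,0.006,-0.015]],[[-0.12,-0.34,0.24],[-0.01,0.006,-0.015]],[[-0.12,-0.35,0.23],[-0.01,0.006,-0.015]],[[-0.11,-0.35,0.23],[-0.01,0.006,-0.015]]]}}

```text
time: 28.1
tool_pos: [0.4875, 0.1066, 0.1594]
tool_rot: [3.137, -0.988, 0.093]
contact_force: [0.9, -0.4, 0.6]
opening: 0.0921
grip_force: 0.0
```

Emit:
{"name": "send_rows", "arguments": {"plan": [[[-0.1,0,0.41],[0,-0.024,0]],[[-0.08,0,0.41],[0,-0.024,0]],[[-0.07,0,0.42],[0,-0.024,0]],[[-0.05,0,0.42],[0,-0.024,0]],[[-0.04,0,0.42],[0,-0.024,0]],[[0,0,0],[0,0,0]],[[0,0,0],[0,0,0]],[[0,0,0],[0,0,0]],[[0,0,0],[0,0,0]],[[0,0,0],[0,0,0]]]}}

```text
time: 29.35
tool_pos: [0.5237, 0.1096, 0.1216]
tool_rot: [3.14, -0.801, 0.091]
contact_force: [-0.2, 0.3, 1.0]
opening: 0.0918
grip_force: 0.0
```

```bash
python3 - <<'E'
from path import *
s=robot.observe(); print(s['time'],s['qpos'],W2S(s['tool_pos']))
plan([([20.7,150,71.5],TL(46,0),8),([26.8+.438*13,150,58.9-.899*13],TL(46,0),10)])
q,d=read_camera("wrist"); 
for P in([25,98,58],[25-8.99,98,58-4.4],[14,78,119],[14,118,119]):
    u=proj("wrist",S2W(P))[0]; print(P,u); cv2.circle(q,(int(u[0]),int(u[1])),3,(0,0,255),1)
R=TL(46,0); s=robot.observe(); t=R.apply([0,.052,0])+s['tool_pos']; u=proj("wrist",t)[0]; print('tip',W2S(t),u); cv2.circle(q,(int(u[0]),int(u[1])),3,(0,255,0),1)
cv2.imwrite("pics/w6.png",q)
E
```

```text
29.35 [ 0.04393578  0.3338158   2.32791816  3.04161356  0.32222718 -1.50844808] [ -3.91757159 150.30639094 121.59734004]
-> [ 20.7 150.   71.5] n 8 turn [0.0, 0.0, 0.0] deg/row 0.0
   [[-0.09, 0.0, 0.26], [-0.09, 0.0, 0.26], [-0.09, 0.0, 0.26], [-0.09, 0.0, 0.26], [-0.09, 0.0, 0.26], [-0.09, 0.0, 0.26], [-0.09, 0.0, 0.26], [-0.09, 0.0, 0.26]]
   q [ 0.05  0.5   2.31  3.07  0.47 -1.54] minq5 0.34 maxspd 0.17 e 0.0
-> [ 32.494 150.     47.213] n 10 turn [0.0, 0.0, 0.0] deg/row 0.0
   [[-0.04, -0.0, 0.1], [-0.04, -0.0, 0.1], [-0.04, -0.0, 0.1], [-0.04, -0.0, 0.1], [-0.04, -0.0, 0.1], [-0.04, -0.0, 0.1], [-0.04, -0.0, 0.1], [-0.04, -0.0, 0.1], [-0.04, -0.0, 0.1], [-0.04, -0.0, 0.1]]
   q [ 0.05  0.58  2.29  3.08  0.53 -1.55] minq5 0.48 maxspd 0.06 e 0.0
[25, 98, 58] [375.04300051 249.83844567]
[16.009999999999998, 98, 53.6] [375.1527148  262.03100365]
[14, 78, 119] [426.82488759 232.31463034]
[14, 118, 119] [363.11357129 232.25678706]
tip [ -3.89447766  98.28982787 121.57309573] [399.61346899 258.36494178]
```

View pics/w6.png

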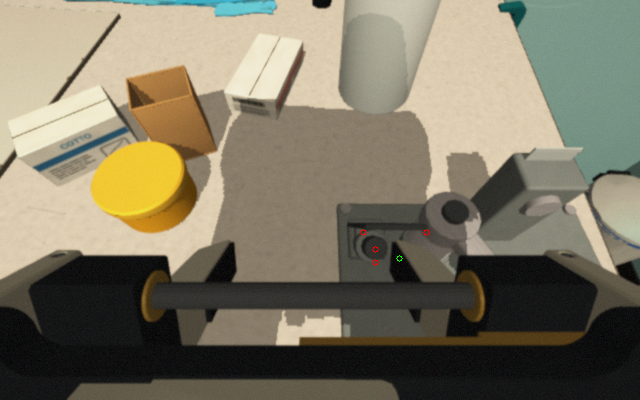

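The button is at (374,247), matching the prediction (375,250), and the right fingertip at (400,250) is in line with it. I'll move in along the guard and press.

Emit:
{"name": "send_rows", "arguments": {"plan": [[[-0.09,0,0.26],[0,0,0]],[[-0.09,0,0.26],[0,0,0]],[[-0.09,0,0.26],[0,0,0]],[[-0.09,0,0.26],[0,0,0]],[[-0.09,0,0.26],[0,0,0]],[[-0.09,0,0.26],[0,0,0]],[[-0.09,0,0.26],[0,0,0]],[[-0.09,0,0.26],[0,0,0]],[[-0.04,0,0.1],[0,0,0]],[[-0.04,0,0.1],[0,0,0]]]}}

```text
time: 30.65
tool_pos: [0.5508, 0.1119, 0.0674]
tool_rot: [3.14, -0.801, 0.091]
contact_force: [1.1, -0.6, -0.4]
opening: 0.0919
grip_force: 0.0
```

```bash
cat > b.py <<'E'
from path import *
s=robot.observe(); p=W2S(s['tool_pos']); a=np.array([-.438,0,.899]); n=np.array([.899,0,.438]); r=p-[25,150,58]
print(s['time'],s['contact_force'],p,'h',r@a,'perp',r@n,s['qpos'][3:])
E
python3 b.py
```

```text
30.65 [ 1.13799478 -0.56302885 -0.446888  ] [ 23.23112281 150.26661545  67.36013845] h 9.18953267489051 perp 2.509520050599882 [ 3.07798346  0.47513767 -1.5442648 ]
```

Emit:
{"name": "send_rows", "arguments": {"plan": [[[-0.04,0,0.1],[0,0,0]],[[-0.04,0,0.1],[0,0,0]],[[-0.04,0,0.1],[0,0,0]],[[-0.04,0,0.1],[0,0,0]],[[-0.03,0,0.08],[0,0,0]],[[-0.03,0,0.08],[0,0,0]],[[0,0,0],[0,0,0]],[[0,0,0],[0,0,0]],[[0,0,0],[0,0,0]],[[0,0,0],[0,0,0]]]}}

```text
time: 31.9
tool_pos: [0.557, 0.1125, 0.054]
tool_rot: [3.14, -0.801, 0.091]
contact_force: [-1.3, -0.2, 2.8]
opening: 0.0917
grip_force: 1.7
```

```bash
cat >> b.py <<'E'
def blob(name):
    q,d=read_camera(name); C=W2S(cloud(name,d).reshape(-1,3)).reshape(400,640,3)
    m=(d>0)&(q.max(2)<60)&(C[...,2]>118)&(C[...,2]<150)
    for nm,c in(("q0",(35,-85)),("cock",(-85,-11))): print(name,nm,(m&(np.hypot(C[...,0]-c[0],C[...,1]-c[1])<25)).sum())
blob("scene"); blob("side")
E
python3 b.py
```

```text
31.9 [-1.28155722 -0.24856874  2.81542548] [ 29.5058323  150.23136157  53.98588689] h -5.582242232514106 perp 2.2925616934391746 [ 3.08289517  0.50851709 -1.54909577]
scene q0 67
scene cock 0
side q0 48
side cock 0
```

```bash
python3 - <<'E'
from h import *
import cv2
im=[]
for name,(x0,y0,x1,y1) in {"scene":(310,165,440,295),"side":(290,165,390,270)}.items():
    q,d=read_camera(name); C=W2S(cloud(name,d).reshape(-1,3)).reshape(400,640,3)
    m=(d>0)&(q.max(2)<60)&(C[...,2]>105)&(C[...,2]<150)&(np.hypot(C[...,0]-40,C[...,1]+85)<35)
    t=C[m]; print(name,len(t),np.median(t,0),t.min(0),t.max(0))
    im.append(cv2.resize(q[y0:y1,x0:x1],(400,400),interpolation=cv2.INTER_CUBIC))
    q0=cv2.imread(f"pics/{name}0.png"); d0=np.load(name+"0.npy"); C=W2S(cloud(name,d0).reshape(-1,3)).reshape(400,640,3)
    m=(d0>0)&(q0.max(2)<60)&(C[...,2]>105)&(C[...,2]<150)&(np.hypot(C[...,0]-40,C[...,1]+85)<35); t=C[m]; print(' initial',len(t),np.median(t,0),t.min(0),t.max(0))
cv2.imwrite("pics/chk.png",cv2.convertScaleAbs(np.hstack(im),alpha=1.5))
E
```

```text
scene 80 [ 33.26413222 -74.92417796 131.316559  ] [ 24.34299426 -87.27686005 106.53218257] [ 43.57414656 -69.33570423 146.28027462]
 initial 92 [ 30.10680673 -75.90618028 130.3342686 ] [ 20.86820862 -87.94303675 105.43898667] [ 40.19436357 -67.75340857 146.60438108]
side 68 [ 39.61848856 -74.97468702 130.75642233] [ 29.33821727 -95.77916086 107.12148298] [ 49.82936261 -68.78140245 143.89002202]
 initial 70 [ 35.83520966 -75.48480286 127.8134671 ] [ 25.44986321 -89.72325859 105.13145386] [ 46.11299813 -68.66285441 146.10582015]
```

View pics/chk.png

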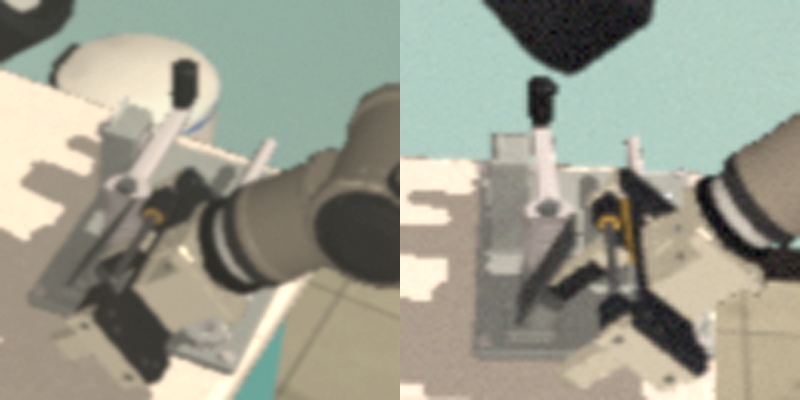

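The arm has fired: the knob is back at its start position in both crops (scene (185,85), side (540,95)). Its 3.5 mm move past the start means the ram yielded. I'll retreat along the guard and check the ram.

Emit:
{"name": "send_rows", "arguments": {"plan": [[[0.04,0,-0.1],[0,0,0]],[[0.08,0,-0.25],[0,0,0]],[[0.12,0,-0.35],[0,0,0]],[[0.12,0,-0.35],[0,0,0]],[[0.12,0,-0.35],[0,0,0]],[[0.12,0,-0.35],[0,0,0]],[[0.12,0,-0.35],[0,0,0]],[[0.12,0,-0.35],[0,0,0]],[[0,0,-0.5],[0,0.02,0]],[[0,0,-0.5],[0,0.02,0]]]}}

```text
time: 33.35
tool_pos: [0.5093, 0.1083, 0.1294]
tool_rot: [3.139, -0.865, 0.091]
contact_force: [-0.4, -0.4, 0.3]
opening: 0.0917
grip_force: 0.0
```

```bash
python3 - <<'E'
from path import *
s=robot.observe(); print(s['time'],s['contact_force'],s['qpos'],W2S(s['tool_pos']))
def prof(name,q,d):
    C=W2S(cloud(name,d).reshape(-1,3)).reshape(400,640,3)
    for y in(-40,-31,-25,-19,-8):
        m=(d>0)&(abs(C[...,1]-y)<3)&(C[...,0]>15)&(C[...,0]<95)&(C[...,2]>70)&(C[...,2]<125); t=C[m]
        print(name,y,[(x,int(np.percentile(k,90))) for x in range(18,84,5) for k in [t[abs(t[:,0]-x)<2.5][:,2]] if len(k)])
    m=(d>0)&(q.max(2)<60)&(C[...,2]>118)&(C[...,2]<150)&(np.hypot(C[...,0]-40,C[...,1]+85)<35); print('knob',np.median(C[m],0) if m.sum() else '')
D0=np.load("w1.npy"); C=np.load("w1q.npy")+W2S([.541-.539+.541,0,0])*0
for y in(-40,-31,-25,-19,-8):
    m=(D0>0)&(abs(C[...,1]-y)<3)&(C[...,0]>15)&(C[...,0]<95)&(C[...,2]>70)&(C[...,2]<125); t=C[m]
    print('old',y,[(x,int(np.percentile(k,90))) for x in range(18,84,5) for k in [t[abs(t[:,0]-x)<2.5][:,2]] if len(k)])
q,d=read_camera("wrist"); prof("wrist",q,d); print(proj("wrist",S2W([35,-25,98])))
q,d=read_camera("side"); prof("side",q,d)
E
```

```text
33.35 [-0.42636829 -0.41523911  0.34164225] [ 0.03919746  0.32679833  2.40451126  3.05686935  0.45592766 -1.52826862] [-18.41899115 150.3244184  129.43851806]
old -40 [(28, 96), (33, 98), (38, 97), (43, 97), (48, 95), (53, 110), (58, 111), (63, 112), (68, 112), (73, 111), (78, 123)]
old -31 [(28, 96), (33, 97), (38, 98), (43, 97), (48, 101), (53, 110), (58, 111), (63, 112), (68, 111), (73, 112), (78, 123)]
old -25 [(28, 96), (33, 97), (38, 98), (43, 97), (48, 102), (53, 110), (58, 111), (63, 111), (68, 111), (73, 112), (78, 123)]
old -19 [(28, 96), (33, 98), (38, 98), (43, 97), (48, 101), (53, 110), (58, 112), (63, 111), (68, 111), (73, 111), (78, 123)]
old -8 [(28, 96), (33, 98), (38, 97), (43, 97), (48, 96), (53, 110), (58, 111), (63, 111), (68, 111), (73, 111), (78, 123), (83, 111)]
wrist -40 [(23, 95), (28, 97), (33, 98), (38, 98), (43, 97), (48, 109), (53, 112), (58, 112), (63, 112), (68, 111), (73, 123), (78, 124)]
wrist -31 [(23, 94), (28, 98), (33, 97), (38, 98), (43, 97), (48, 109), (53, 111), (58, 112), (63, 112), (68, 111), (73, 122), (78, 124)]
wrist -25 [(23, 94), (28, 9
[... 357 characters left out ...]
 111), (73, 122), (78, 122), (83, 111)]
knob [ 34.04435685 -73.80785621 123.8069637 ]
[[536.76220961 207.58373434]]
side -40 [(28, 96), (33, 99), (38, 99), (48, 108), (53, 110), (58, 113), (63, 110), (68, 109), (73, 111), (78, 110)]
side -31 [(28, 98), (38, 100), (48, 111), (58, 111), (63, 111), (68, 111), (73, 108), (78, 109)]
side -25 [(28, 96), (33, 98), (38, 97), (48, 108), (53, 114), (58, 112), (63, 112), (68, 111), (78, 110), (83, 93)]
side -19 [(28, 96), (33, 97), (38, 98), (48, 110), (63, 109), (68, 112), (73, 112), (83, 94)]
side -8 [(28, 99), (33, 98), (38, 98), (48, 106), (53, 112), (58, 108), (63, 98), (68, 111), (73, 108), (78, 110)]
knob [ 36.00980671 -75.65972061 134.20419478]
```

```bash
python3 - <<'E'
from path import *
def f(name,C,d,tag):
    C=C.reshape(400,640,3)
    o=[]
    for y in(-45,-40,-34,-30,-25,-20,-16,-10,-5):
        m=(d>0)&(abs(C[...,1]-y)<2.5)&(C[...,0]>38)&(C[...,0]<60)&(C[...,2]>99.5)&(C[...,2]<104); t=C[m]
        o.append((y,len(t),round(float(np.median(t[:,0])),1) if len(t) else None))
    print(tag,o)
f("w",np.load("w1q.npy")-np.array([1.9,-1.5,0]),np.load("w1.npy"),"old w1")
for k in range(2):
    q,d=read_camera("wrist"); f("w",W2S(cloud("wrist",d).reshape(-1,3)),d,"wrist now")
    np.save("wn.npy",d)
for n in("side","scene"):
    d0=np.load(n+"0.npy"); f(n,W2S(cloud(n,d0).reshape(-1,3)),d0,n+" old")
    q,d=read_camera(n); f(n,W2S(cloud(n,d).reshape(-1,3)),d,n+" now")
    # brightness of image at disc rim before/after
    q0=cv2.imread(f"pics/{n}0.png")
    for P in([46,-25,100],[48,-25,102],[47,-36,100],[47,-14,98]):
        u=np.round(proj(n,S2W(P))[0]).astype(int); print(P,u,q0[u[1],u[0]],q[u[1],u[0]])
E
```

```text
old w1 [(-45, 12, 51.2), (-40, 16, 50.9), (-34, 19, 51.2), (-30, 32, 50.2), (-25, 36, 47.8), (-20, 43, 48.5), (-16, 27, 50.7), (-10, 16, 51.0), (-5, 17, 51.3)]
wrist now [(-45, 18, 51.9), (-40, 24, 51.9), (-34, 23, 51.9), (-30, 31, 51.7), (-25, 32, 51.0), (-20, 36, 51.5), (-16, 26, 51.7), (-10, 20, 52.0), (-5, 59, 54.0)]
wrist now [(-45, 15, 51.6), (-40, 24, 51.5), (-34, 22, 51.6), (-30, 26, 51.2), (-25, 36, 50.8), (-20, 33, 51.3), (-16, 23, 51.5), (-10, 22, 51.7), (-5, 57, 53.5)]
side old [(-45, 0, None), (-40, 0, None), (-34, 1, 46.4), (-30, 1, 46.4), (-25, 2, 44.8), (-20, 1, 46.5), (-16, 0, None), (-10, 1, 40.0), (-5, 2, 54.9)]
side now [(-45, 0, None), (-40, 0, None), (-34, 0, None), (-30, 0, None), (-25, 0, None), (-20, 0, None), (-16, 0, None), (-10, 0, None), (-5, 2, 51.6)]
[46, -25, 100] [323 206] [81 86 90] [129 137 123]
[48, -25, 102] [323 206] [81 86 90] [129 137 123]
[47, -36, 100] [323 204] [113 120 105] [128 134 121]
[47, -14, 98] [323 209] [ 97 101 109] [122 132 140]
scene old [(-45, 1, 49.5), (-40, 1, 48.8), (-34, 1, 48.6), (-30, 1, 47.2), (-25, 2, 45.4), (-20, 4, 45.7), (-16, 5, 45.2), (-10, 0, None), (-5, 4, 55.3)]
scene now [(-45, 0, None), (-40, 1, 49.2), (-34, 2, 44.0), (-30, 0, None), (-25, 0, None), (-20, 3, 46.9), (-16, 1, 38.9), (-10, 0, None), (-5, 7, 54.0)]
[46, -25, 100] [358 209] [71 76 80] [ 95 101 107]
[48, -25, 102] [357 208] [68 73 77] [101 108 113]
[47, -36, 100] [359 207] [66 73 77] [105 117 124]
[47, -14, 98] [356 212] [76 81 86] [ 90  96 102]
```

```bash
python3 - <<'E'
from path import *
plan([([-60,20,200],TL(57,0),10)])
E
```

```text
-> [-60.  20. 200.] n 10 turn [0.0, 0.008, 0.0] deg/row 0.7
   [[0.11, 0.52, -0.31], [0.11, 0.52, -0.31], [0.11, 0.52, -0.31], [0.12, 0.52, -0.31], [0.12, 0.52, -0.31], [0.13, 0.52, -0.31], [0.13, 0.52, -0.3], [0.13, 0.52, -0.3], [0.14, 0.52, -0.3], [0.14, 0.52, -0.3]]
   q [-0.58  0.11  2.51  2.09  0.64 -1.03] minq5 0.47 maxspd 0.82 e 0.0
```

Emit:
{"name": "send_rows", "arguments": {"plan": [[[0.11,0.52,-0.31],[0,0.008,0]],[[0.11,0.52,-0.31],[0,0.008,0]],[[0.11,0.52,-0.31],[0,0.008,0]],[[0.12,0.52,-0.31],[0,0.008,0]],[[0.12,0.52,-0.31],[0,0.008,0]],[[0.13,0.52,-0.31],[0,0.008,0]],[[0.13,0.52,-0.3],[0,0.008,0]],[[0.13,0.52,-0.3],[0,0.008,0]],[[0.14,0.52,-0.3],[0,0.008,0]],[[0.14,0.52,-0.3],[0,0.008,0]]]}}

```text
time: 34.9
tool_pos: [0.4794, -0.0257, 0.2001]
tool_rot: [3.138, -0.99, 0.092]
contact_force: [0.3, -0.1, 0.1]
opening: 0.0919
grip_force: 0.0
```

```bash
python3 - <<'E'
from path import *
acc=[]
s=robot.observe(); print(s['time'],s['contact_force'],s['qpos'][4])
for i in range(4):
    q,d=read_camera("wrist"); C=W2S(cloud("wrist",d).reshape(-1,3)); acc.append(C[(d.ravel()>0)])
C=np.vstack(acc); K,R,t=cal("wrist"); print('cam',W2S(-R.T@t), proj("wrist",S2W([48,-25,100])))
for z in(97,99,101,103,105,108):
    o=[]
    for y in range(-44,0,4):
        k=C[(abs(C[:,1]-y)<2)&(abs(C[:,2]-z)<1)&(C[:,0]>38)&(C[:,0]<66)]
        o.append((y,len(k),round(float(np.median(k[:,0])),1)) if len(k) else (y,0))
    print(z,o)
k=C[(abs(C[:,2]-98)<3)&(C[:,0]>20)&(C[:,0]<50)]
for y in(-70,-40,-10,20): j=k[abs(k[:,1]-y)<4]; print('arm y',y,np.percentile(j[:,0],[2,50,98]) if len(j) else '')
E
```

```text
34.9 [ 0.33418357 -0.05890171  0.10462144] 0.6349167706939675
cam [-147.10301047   19.50133686  353.24005681] [[353.16530052 216.29378944]]
97 [(-44, 59, 41.9), (-40, 57, 41.5), (-36, 65, 41.7), (-32, 54, 42.5), (-28, 55, 41.8), (-24, 60, 42.3), (-20, 59, 42.1), (-16, 68, 42.8), (-12, 53, 41.9), (-8, 56, 41.7), (-4, 64, 42.8)]
99 [(-44, 30, 50.1), (-40, 27, 49.9), (-36, 36, 50.3), (-32, 42, 48.1), (-28, 36, 48.1), (-24, 33, 48.4), (-20, 46, 48.9), (-16, 34, 49.9), (-12, 37, 42.0), (-8, 32, 50.3), (-4, 42, 51.3)]
101 [(-44, 16, 50.9), (-40, 18, 50.8), (-36, 14, 50.9), (-32, 28, 50.4), (-28, 32, 49.5), (-24, 30, 49.4), (-20, 24, 50.4), (-16, 17, 50.7), (-12, 16, 50.9), (-8, 16, 51.0), (-4, 20, 53.2)]
103 [(-44, 19, 50.7), (-40, 15, 50.6), (-36, 16, 50.8), (-32, 17, 50.9), (-28, 22, 50.6), (-24, 23, 50.8), (-20, 19, 51.3), (-16, 16, 50.8), (-12, 16, 50.8), (-8, 19, 50.8), (-4, 14, 52.2)]
105 [(-44, 19, 50.8), (-40, 18, 50.8), (-36, 13, 50.8), (-32, 15, 51.1), (-28, 14, 50.7), (-24, 15, 50.6), (-20, 14, 50.9), (-16, 19, 50.7), (-12, 20, 50.9), (-8, 19, 50.9), (-4, 18, 51.9)]
108 [(-44, 16, 50.9), (-40, 22, 50.7), (-36, 21, 50.8), (-32, 21, 50.8), (-28, 20, 51.0), (-24, 22, 50.9), (-20, 23, 50.8), (-16, 21, 51.1), (-12, 22, 51.2), (-8, 18, 51.3), (-4, 25, 52.5)]
arm y -70 [26.48126264 33.95538455 43.12278876]
arm y -40 [26.91946084 34.15000279 43.48011804]
arm y -10 [26.68977761 34.28885539 43.40472057]
arm y 20 [27.19790694 34.28545972 43.14148644]
```

```bash
python3 - <<'E'
from path import *
acc=[]
for i in range(4):
    q,d=read_camera("wrist"); C=W2S(cloud("wrist",d).reshape(-1,3)); acc.append(C[(d.ravel()>0)])
C=np.vstack(acc); O=np.load("w1q.npy").reshape(-1,3)-[1.9,-1.5,0]
for n,c in(("now",C),("old",O)):
  for y in(-25,-41):
    k=c[(abs(c[:,1]-y)<5)&(c[:,2]>85)&(c[:,0]>40)&(c[:,0]<53)]
    print(n,y,[(x,len(j),round(float(np.percentile(j,10)),1),round(float(np.median(j)),1),round(float(np.percentile(j,90)),1)) for x in np.arange(41,53,1.) for j in [k[abs(k[:,0]-x)<.5][:,2]] if len(j)])
k=O[(abs(O[:,2]-98)<3)&(O[:,0]>20)&(O[:,0]<46)]
for y in(-70,-40,-10): j=k[abs(k[:,1]-y)<4]; print('old arm',y,np.percentile(j[:,0],[2,50,98]))
E
```

```text
now -25 [(np.float64(41.0), 24, 96.8, 97.2, 98.4), (np.float64(42.0), 30, 96.9, 97.4, 97.9), (np.float64(43.0), 10, 97.1, 97.5, 97.8), (np.float64(44.0), 19, 96.2, 96.6, 97.0), (np.float64(47.0), 2, 93.8, 94.7, 95.5), (np.float64(48.0), 51, 92.4, 96.0, 101.4), (np.float64(49.0), 155, 91.5, 96.6, 100.5), (np.float64(50.0), 86, 95.3, 101.6, 107.9), (np.float64(51.0), 170, 101.5, 105.6, 110.1), (np.float64(52.0), 63, 106.0, 110.3, 111.8)]
now -41 [(np.float64(41.0), 23, 96.7, 97.4, 98.5), (np.float64(42.0), 29, 97.2, 97.7, 98.0), (np.float64(43.0), 7, 96.7, 97.3, 98.0), (np.float64(44.0), 20, 96.2, 96.7, 96.9), (np.float64(45.0), 1, 95.7, 95.7, 95.7), (np.float64(48.0), 1, 92.4, 92.4, 92.4), (np.float64(50.0), 122, 91.9, 100.9, 107.9), (np.float64(51.0), 325, 89.6, 100.1, 109.8), (np.float64(52.0), 67, 95.4, 109.5, 111.1)]
old -25 [(np.float64(41.0), 11, 96.9, 97.3, 98.0), (np.float64(42.0), 5, 96.7, 97.3, 97.6), (np.float64(43.0), 4, 96.7, 97.0, 97.4), (np.float64(44.0), 3, 96.2, 96.2, 97.2), (np.float64(45.0), 23, 96.6, 99.2, 101.5), (np.float64(46.0), 30, 95.9, 99.0, 101.7), (np.float64(47.0), 9, 101.0, 102.0, 102.8), (np.float64(48.0), 6, 100.9, 101.4, 101.5), (np.float64(49.0), 8, 101.2, 102.0, 102.3), (np.float64(50.0), 16, 101.3, 103.6, 109.5), (np.float64(51.0), 48, 102.2, 105.5, 109.9), (np.float64(52.0), 27, 102.1, 107.6, 110.8)]
old -41 [(np.float64(41.0), 9, 97.0, 97.6, 98.0), (np.float64(42.0), 4, 97.1, 97.3, 97.5), (np.float64(43.0), 3, 96.5, 96.8, 96.8), (np.float64(44.0), 1, 96.7, 96.7, 96.7), (np.float64(50.0), 22, 93.4, 99.8, 105.6), (np.float64(51.0), 103, 91.2, 100.4, 108.3), (np.float64(52.0), 41, 96.4, 106.9, 110.6)]
old arm -70 [26.90105126 34.1110511  42.49992349]
old arm -40 [26.92830222 33.39589467 42.99683162]
old arm -10 [27.0963777  34.56574059 42.52447331]
```

Measured in the same way as before, the ram face moved only about 3.5 mm (45.2 → 48.7), so it isn't home. The press was slow and barely drew the sear. There's time to re-cock and fire again with a full, quick press. I'll check whether I can grip the knob in the present tilted wrist configuration.

```bash
python3 - <<'E'
from path import *
s=robot.observe()
for T in(45,50,55,60):
  for yaw in(-20,0,20):
    R=RS*Rt.from_euler('z',yaw,degrees=True)*RS.inv()*TL(T,0); zt=RS.inv().apply(R.apply([0,0,1])); x=np.array(s['qpos']); o=[]
    for q in(0,.3,.6,.9,1.2):
        k=np.array([35-135*np.sin(q),50-135*np.cos(q),126])+12*zt
        x,e=ik(k,R,x); o.append((np.round(x[2:6],2).tolist(),round(e,3)))
    print(T,yaw,o)
E
```

```text
45 -20 [([2.15, 2.76, 0.22, -1.28], np.float64(0.0)), ([2.25, 2.74, 0.28, -1.29], np.float64(0.0)), ([2.35, 2.79, 0.33, -1.35], np.float64(0.0)), ([2.44, 2.9, 0.37, -1.43], np.float64(0.0)), ([2.5, 3.1, 0.4, -1.55], np.float64(0.0))]
45 0 [([2.11, 1.73, 0.45, -0.67], np.float64(0.0)), ([2.21, 1.78, 0.49, -0.78], np.float64(0.0)), ([2.31, 1.84, 0.52, -0.88], np.float64(0.0)), ([2.41, 1.93, 0.53, -0.98], np.float64(0.0)), ([2.49, 2.07, 0.53, -1.08], np.float64(0.0))]
45 20 [([1.99, 1.28, 0.72, -0.58], np.float64(0.0)), ([2.08, 1.3, 0.74, -0.67], np.float64(0.0)), ([2.18, 1.33, 0.75, -0.76], np.float64(0.0)), ([2.29, 1.38, 0.75, -0.84], np.float64(0.0)), ([2.38, 1.45, 0.73, -0.91], np.float64(0.0))]
50 -20 [([2.21, 2.9, 0.39, -1.42], np.float64(0.0)), ([2.31, 2.86, 0.46, -1.42], np.float64(0.0)), ([2.42, 2.88, 0.52, -1.45], np.float64(0.0)), ([2.5, 2.96, 0.58, -1.5], np.float64(0.0)), ([2.57, 3.11, 0.63, -1.56], np.float64(0.0))]
50 0 [([2.17, 1.97, 0.55, -0.94], np.float64(0.0)), ([2.27, 1.99, 0.6, -1.02], np.float64(0.0)), ([2.37, 2.03, 0.64, -1.12], np.float64(0.0)), ([2.47, 2.1, 0.6
[... 1027 characters left out ...]
([2.32, 2.97, 0.77, -1.52], np.float64(0.0)), ([2.42, 2.94, 0.86, -1.53], np.float64(0.0)), ([2.53, 2.94, 0.96, -1.55], np.float64(0.0)), ([2.63, 2.99, 1.07, -1.58], np.float64(0.0)), ([2.7, 3.11, 1.17, -1.57], np.float64(0.0))]
60 0 [([2.27, 2.23, 0.83, -1.28], np.float64(0.0)), ([2.36, 2.21, 0.89, -1.34], np.float64(0.0)), ([2.47, 2.21, 0.96, -1.43], np.float64(0.0)), ([2.58, 2.25, 1.03, -1.54], np.float64(0.0)), ([2.68, 2.34, 1.12, -1.65], np.float64(0.0))]
60 20 [([2.09, 1.63, 0.95, -1.05], np.float64(0.0)), ([2.18, 1.61, 0.98, -1.12], np.float64(0.0)), ([2.29, 1.61, 1.01, -1.21], np.float64(0.0)), ([2.39, 1.63, 1.02, -1.32], np.float64(0.0)), ([2.5, 1.69, 1.03, -1.43], np.float64(0.0))]
```

Feasible at tilt 50° with fixed orientation, so I can stay in this wrist branch. Planning it now.

```bash
python3 - <<'E'
from path import *
plan([([-12.6,-85,166],TL(50,0),10),([41,-85,121],TL(50,0),8)])
qs=np.linspace(0,1.2,21); k=np.c_[-135*np.sin(qs),-135*np.cos(qs)]; d=np.diff(k,axis=0)/25
print([[round(.643*a,2),round(-b,2),round(.766*a,2)] for a,b in d])
E
```

```text
-> [-12.6 -85.  166. ] n 10 turn [-0.0, -0.007, 0.0] deg/row 0.7
   [[-0.01, 0.42, 0.23], [-0.01, 0.42, 0.23], [-0.0, 0.42, 0.23], [0.0, 0.42, 0.23], [0.0, 0.42, 0.23], [0.01, 0.42, 0.23], [0.01, 0.42, 0.23], [0.01, 0.42, 0.23], [0.01, 0.42, 0.23], [0.02, 0.42, 0.23]]
   q [-0.7   0.28  2.25  1.71  0.58 -0.74] minq5 0.58 maxspd 0.31 e 0.0
-> [ 41. -85. 121.] n 8 turn [0.0, 0.0, 0.0] deg/row 0.0
   [[-0.0, -0.0, 0.35], [-0.0, -0.0, 0.35], [-0.0, -0.0, 0.35], [-0.0, -0.0, 0.35], [-0.0, -0.0, 0.35], [-0.0, -0.0, 0.35], [-0.0, -0.0, 0.35], [-0.0, -0.0, 0.35]]
   q [-0.6   0.45  2.18  1.96  0.55 -0.93] minq5 0.55 maxspd 0.28 e 0.0
[[np.float64(-0.21), np.float64(-0.01), np.float64(-0.25)], [np.float64(-0.21), np.float64(-0.03), np.float64(-0.25)], [np.float64(-0.21), np.float64(-0.05), np.float64(-0.25)], [np.float64(-0.2), np.float64(-0.07), np.float64(-0.24)], [np.float64(-0.2), np.float64(-0.09), np.float64(-0.24)], [np.float64(-0.2), np.float64(-0.1), np.float64(-0.23)], [np.float64(-0.19), np.float64(-0.12), np.float64(-0.23)], [np.float64(-0.19), np.float64(-0.14), np.float64(-0.22)], [np.float64(-0.18), np.float64(-0.16), np.float64(-0.22)], [np.float64(-0.18), np.float64(-0.17), np.float64(-0.21)], [np.float64(-0.17), np.float64(-0.19), np.float64(-0.2)], [np.float64(-0.16), np.float64(-0.21), np.float64(-0.19)], [np.float64(-0.15), np.float64(-0.22), np.float64(-0.18)], [np.float64(-0.14), np.float64(-0.23), np.float64(-0.17)], [np.float64(-0.13), np.float64(-0.25), np.float64(-0.16)], [np.float64(-0.12), np.float64(-0.26), np.float64(-0.15)], [np.float64(-0.11), np.float64(-0.27), np.float64(-0.14)], [np.float64(-0.1), np.float64(-0.28), np.float64(-0.12)], [np.float64(-0.09), np.float64(-0.29), np.float64(-0.11)], [np.float64(-0.08), np.float64(-0.3), np.float64(-0.1)]]
```

Emit:
{"name": "send_rows", "arguments": {"plan": [[[-0.01,0.42,0.23],[0,-0.007,0]],[[-0.01,0.42,0.23],[0,-0.007,0]],[[0,0.42,0.23],[0,-0.007,0]],[[0,0.42,0.23],[0,-0.007,0]],[[0,0.42,0.23],[0,-0.007,0]],[[0.01,0.42,0.23],[0,-0.007,0]],[[0.01,0.42,0.23],[0,-0.007,0]],[[0.01,0.42,0.23],[0,-0.007,0]],[[0.01,0.42,0.23],[0,-0.007,0]],[[0.02,0.42,0.23],[0,-0.007,0]]], "gripper": 0}}

```text
time: 36.55
tool_pos: [0.5358, -0.1259, 0.1666]
tool_rot: [3.14, -0.879, 0.091]
contact_force: [-0.6, -0.4, -0.6]
opening: 0.046
grip_force: 0.0
```

```bash
python3 - <<'E'
from path import *
print(robot.observe()['time'],robot.observe()['opening']); plan([([41,-85,121],TL(50,0),8)])
E
```

```text
36.55 0.0459801484988076
-> [ 41. -85. 121.] n 8 turn [0.0, -0.0, 0.0] deg/row 0.0
   [[-0.0, -0.0, 0.35], [-0.0, -0.0, 0.35], [-0.0, -0.0, 0.35], [-0.0, -0.0, 0.35], [-0.0, -0.0, 0.35], [-0.0, -0.0, 0.35], [-0.0, -0.0, 0.35], [-0.0, -0.0, 0.35]]
   q [-0.6   0.45  2.18  1.96  0.55 -0.93] minq5 0.55 maxspd 0.27 e 0.0
```

Emit:
{"name": "send_rows", "arguments": {"plan": [[[0,0,0.4],[0,0,0]],[[0,0,0.4],[0,0,0]],[[0,0,0.4],[0,0,0]],[[0,0,0.4],[0,0,0]],[[0,0,0.4],[0,0,0]],[[0,0,0.3],[0,0,0]],[[0,0,0.25],[0,0,0]],[[0,0,0.15],[0,0,0]],[[0,0,0.1],[0,0,0]],[[0,0,0],[0,0,0]]]}}

```text
time: 37.8
tool_pos: [0.5891, -0.1205, 0.1222]
tool_rot: [3.14, -0.88, 0.091]
contact_force: [-0.6, 0.8, -1.0]
opening: 0.046
grip_force: 0.0
```

Emit:
{"name": "send_rows", "arguments": {"plan": [[[0,0,0],[0,0,0]],[[0,0,0],[0,0,0]],[[0,0,0],[0,0,0]],[[0,0,0],[0,0,0]],[[0,0,0],[0,0,0]],[[0,0,0],[0,0,0]],[[-0.21,-0.01,-0.25],[0,0,0]],[[-0.21,-0.03,-0.25],[0,0,0]],[[-0.21,-0.05,-0.25],[0,0,0]],[[-0.2,-0.07,-0.24],[0,0,0]]], "gripper": -0.8, "force": 45}}

```text
time: 39.05
tool_pos: [0.5569, -0.1207, 0.1224]
tool_rot: [3.138, -0.88, 0.089]
contact_force: [3.2, -6.9, -2.0]
opening: 0.025
grip_force: 45.0
```

```bash
cat > c.py <<'E'
from path import *
s=robot.observe(); R=Rt.from_euler('xyz',s['tool_rot']); k=W2S(s['tool_pos']-.008*R.as_matrix()[:,2])-[35,50,0]
print(s['time'],s['opening'],s['grip_force'],s['contact_force'],'q',np.arctan2(-k[0],-k[1]),'r',np.hypot(*k[:2]),k[2],s['qpos'][2:5],s['tool_rot'])
E
python3 c.py
```

```text
39.05 0.025041542656637633 44.99235212802887 [ 3.1562722  -6.91163764 -1.95459039] q 0.24184506640428635 r 135.92827822637898 127.49761476804412 [2.2580565  1.98348469 0.59955417] [ 3.13839823 -0.88031365  0.08919264]
```

Emit:
{"name": "send_rows", "arguments": {"plan": [[[-0.2,-0.09,-0.24],[0,0,0]],[[-0.2,-0.1,-0.23],[0,0,0]],[[-0.19,-0.12,-0.23],[0,0,0]],[[-0.19,-0.14,-0.22],[0,0,0]],[[-0.18,-0.16,-0.22],[0,0,0]],[[-0.18,-0.17,-0.21],[0,0,0]],[[-0.17,-0.19,-0.2],[0,0,0]],[[-0.16,-0.21,-0.19],[0,0,0]],[[-0.15,-0.22,-0.18],[0,0,0]],[[-0.14,-0.23,-0.17],[0,0,0]]]}}

```text
time: 40.3
tool_pos: [0.486, -0.0932, 0.1223]
tool_rot: [3.132, -0.879, 0.078]
contact_force: [-16.4, -36.4, 7.3]
opening: 0.0235
grip_force: 45.0
```

```bash
python3 c.py
```

```text
40.3 0.023540626993155733 44.999738931655884 [-16.37217229 -36.3683314    7.31300656] q 0.7984213280253127 r 140.63893449453263 127.37228308683859 [2.45782681 2.08253676 0.67297445] [ 3.13179557 -0.87935385  0.07839662]
```

Opening of 23.5 mm and a force of (−16,−36) N show the knob has slid toward the fingertips. I'll ease the grip and reseat over the knob. The right finger blocks it in y, so the arm stays held.

Emit:
{"name": "send_rows", "arguments": {"plan": [[[0,0.12,0],[0,0,0]],[[0.04,0.08,0.05],[0,0,0]],[[0.08,0,0.1],[0,0,0]],[[0.08,0,0.1],[0,0,0]],[[0.08,0,0.1],[0,0,0]],[[0.08,0,0.1],[0,0,0]],[[0,0,0],[0,0,0]],[[0,0,0],[0,0,0]],[[0,0,0],[0,0,0]],[[0,0,0],[0,0,0]]], "force": 10}}

```text
time: 41.55
tool_pos: [0.5009, -0.0936, 0.1223]
tool_rot: [3.134, -0.881, 0.085]
contact_force: [-6.0, -20.2, 4.4]
opening: 0.0443
grip_force: 10.0
```

```bash
python3 c.py
```

```text
41.55 0.04433158544831713 10.006037056446075 [ -6.01740495 -20.18160639   4.39520139] q 0.7102884952273895 r 131.7566401992602 127.36013337192162 [2.42083073 2.07939614 0.65768858] [ 3.13449682 -0.88113451  0.08454814]
```

Emit:
{"name": "send_rows", "arguments": {"plan": [[[0.05,0,0.06],[0,0,0]],[[0.05,0,0.06],[0,0,0]],[[0.05,0,0.06],[0,0,0]],[[0.05,0,0.06],[0,0,0]],[[0,0,0],[0,0,0]],[[0,0,0],[0,0,0]],[[-0.12,-0.19,-0.15],[0,0,0]],[[-0.15,-0.22,-0.18],[0,0,0]],[[-0.14,-0.23,-0.17],[0,0,0]],[[-0.13,-0.25,-0.16],[0,0,0]]], "force": 40}}

```text
time: 42.8
tool_pos: [0.485, -0.0868, 0.1222]
tool_rot: [3.126, -0.875, 0.055]
contact_force: [-54.4, -82.3, 26.0]
opening: 0.0315
grip_force: 40.1
```

```bash
python3 c.py
```

```text
42.8 0.03151568478315904 40.12235641479492 [-54.43809753 -82.26924019  25.99008532] q 0.8351612164986753 r 136.4121060502365 127.32678888088186 [2.4720639  2.17005974 0.65235974] [ 3.12611863 -0.87515839  0.05526266]
```

98 N of purely radial force means the knob has slipped past the right fingertip. I'll back off at once, then regrip with the fingers closing tangentially to the arm (tool yawed 45°).

```bash
python3 - <<'E'
from path import *
def TY(T,yaw): return RS*Rt.from_euler('z',yaw,degrees=True)*RS.inv()*TL(T,0)
s=robot.observe(); p=W2S(s['tool_pos'])
print(p)
R=TY(50,45); zt=RS.inv().apply(R.apply([0,0,1])); x=np.array(s['qpos'])
K=np.array([35,-85,125])
plan([(p+[-20,-20,20],TL(50,0),3),(K-45*zt,R,8),(K+13*zt,R,5)])
x=np.array([-.8,.3,2.2,1.3,.8,-.6])
for q in(0,.4,.8,1.2):
    x,e=ik(np.array([35-135*np.sin(q),50-135*np.cos(q),125])+13*zt,R,x); print(q,np.round(x,2),e)
qs=np.linspace(0,1.2,19); k=np.c_[-135*np.sin(qs),-135*np.cos(qs),0*qs]; d=np.diff(k,axis=0)/25
print(np.round([R.inv().apply(RS.apply(v)) for v in d],2).tolist())
E
```

```text
[-60.00382223 -41.87129666 122.20040048]
-> [-80.00382223 -61.87129666 142.20040048] n 3 turn [0.009, -0.0, -0.005] deg/row 0.9
   [[0.04, 0.28, -0.36], [0.04, 0.28, -0.37], [0.04, 0.27, -0.37]]
   q [-0.83  0.27  2.45  1.83  0.68 -1.02] minq5 0.66 maxspd 0.93 e 0.0
-> [  10.62461508 -109.37538492  153.92544244] n 8 turn [0.048, -0.0, -0.04] deg/row 5.6
   [[0.34, 0.24, 0.31], [0.32, 0.28, 0.29], [0.3, 0.32, 0.27], [0.28, 0.36, 0.24], [0.26, 0.39, 0.21], [0.23, 0.42, 0.18], [0.2, 0.45, 0.15], [0.17, 0.47, 0.12]]
   q [-0.84  0.57  1.75  0.95  1.21 -0.68] minq5 0.73 maxspd 1.41 e 0.0
-> [ 42.04177787 -77.95822213 116.64376107] n 5 turn [0.0, 0.0, 0.0] deg/row 0.0
   [[0.0, 0.0, 0.46], [0.0, 0.0, 0.46], [0.0, 0.0, 0.46], [0.0, 0.0, 0.46], [0.0, 0.0, 0.46]]
   q [-0.75  0.63  1.77  1.02  1.11 -0.71] minq5 1.11 maxspd 0.16 e 0.0
0 [-0.75  0.63  1.77  1.02  1.11 -0.71] 2.220446049250313e-15
0.4 [-0.82  0.58  1.9   1.01  1.11 -0.81] 1.8041124150158794e-15
0.8 [-0.86  0.52  2.04  1.03  1.08 -0.91] 1.0497119840024993e-09
1.2 [-0.85  0.46  2.18  1.07  1.04 -0.98] 2.079392213971687e-11
[[-0.16, -0.26, -0.19], [-0.15, -0.28, -0.17], [-0.13, -0.29, -0.16], [-0.12, -0.31, -0.14], [-0.11, -0.32, -0.13], [-0.09, -0.33, -0.11], [-0.08, -0.34, -0.1], [-0.07, -0.35, -0.08], [-0.05, -0.35, -0.06], [-0.04, -0.36, -0.04], [-0.02, -0.36, -0.02], [-0.0, -0.36, -0.01], [0.01, -0.36, 0.01], [0.03, -0.36, 0.03], [0.04, -0.35, 0.05], [0.06, -0.35, 0.07], [0.07, -0.34, 0.09], [0.09, -0.33, 0.1]]
```

Emit:
{"name": "send_rows", "arguments": {"plan": [[[0,0.5,-0.6],[0,0,0]],[[0,0.5,-0.6],[0,0,0]],[[0.04,0.28,-0.4],[0,0,0]],[[0.34,0.24,0.31],[0.05,0,-0.04]],[[0.32,0.28,0.29],[0.05,0,-0.04]],[[0.3,0.32,0.27],[0.05,0,-0.04]],[[0.28,0.36,0.24],[0.05,0,-0.04]],[[0.26,0.39,0.21],[0.05,0,-0.04]],[[0.23,0.42,0.18],[0.05,0,-0.04]],[[0.2,0.45,0.15],[0.05,0,-0.04]]], "gripper": 0.1}}

```text
time: 44.05
tool_pos: [0.5396, -0.1352, 0.1581]
tool_rot: [-3.123, -0.883, 0.784]
contact_force: [0.3, -0.1, -0.3]
opening: 0.0501
grip_force: 0.0
```

```bash
python3 - <<'E'
from path import *
def TY(T,yaw): return RS*Rt.from_euler('z',yaw,degrees=True)*RS.inv()*TL(T,0)
s=robot.observe(); print(s['time'],s['contact_force'],W2S(s['tool_pos']),s['opening'])
R=TY(50,45); zt=RS.inv().apply(R.apply([0,0,1])); K=np.array([35,-85,125])
plan([(K-45*zt,R,3),(K+15*zt,R,5)])
for n in("scene","side"):
    q,d=read_camera(n); C=W2S(cloud(n,d).reshape(-1,3)).reshape(400,640,3)
    m=(d>0)&(q.max(2)<60)&(C[...,2]>110)&(C[...,2]<150)&(np.hypot(C[...,0]-38,C[...,1]+85)<30); print(n,m.sum(),np.median(C[m],0) if m.sum() else '')
E
```

```text
44.05 [ 0.30114793 -0.06411169 -0.27503259] [ -9.91031268 -94.90493652 158.06530901] 0.050114819816071396
-> [  10.62461508 -109.37538492  153.92544244] n 3 turn [0.011, -0.002, -0.012] deg/row 1.5
   [[0.01, 0.33, 0.1], [0.01, 0.33, 0.09], [0.0, 0.33, 0.08]]
   q [-0.84  0.57  1.75  0.95  1.21 -0.68] minq5 1.17 maxspd 0.31 e 0.0
-> [ 43.12512831 -76.87487169 115.35818585] n 5 turn [0.0, 0.0, 0.0] deg/row 0.0
   [[0.0, 0.0, 0.48], [0.0, 0.0, 0.48], [0.0, 0.0, 0.48], [0.0, 0.0, 0.48], [0.0, 0.0, 0.48]]
   q [-0.75  0.63  1.77  1.03  1.11 -0.72] minq5 1.11 maxspd 0.16 e 0.0
scene 88 [ 32.07756677 -75.65986257 132.67648623]
side 68 [ 35.90741014 -75.41675692 130.1627588 ]
```

Emit:
{"name": "send_rows", "arguments": {"plan": [[[0.01,0.33,0.1],[0.011,-0.002,-0.012]],[[0.01,0.33,0.09],[0.011,-0.002,-0.012]],[[0,0.33,0.08],[0.011,-0.002,-0.012]],[[0,0,0.3],[0,0,0]],[[0,0,0.48],[0,0,0]],[[0,0,0.48],[0,0,0]],[[0,0,0.48],[0,0,0]],[[0,0,0.4],[0,0,0]],[[0,0,0.26],[0,0,0]],[[0,0,0],[0,0,0]]]}}

```text
time: 45.4
tool_pos: [0.5915, -0.1133, 0.1153]
tool_rot: [3.141, -0.874, 0.87]
contact_force: [0.1, -0.3, -0.1]
opening: 0.0504
grip_force: 0.0
```

Emit:
{"name": "send_rows", "arguments": {"plan": [[[0,0,0],[0,0,0]],[[0,0,0],[0,0,0]],[[0,0,0],[0,0,0]],[[0,0,0],[0,0,0]],[[0,0,0],[0,0,0]],[[-0.16,-0.26,-0.19],[0,0,0]],[[-0.15,-0.28,-0.17],[0,0,0]],[[-0.13,-0.29,-0.16],[0,0,0]],[[-0.12,-0.31,-0.14],[0,0,0]],[[-0.11,-0.32,-0.13],[0,0,0]]], "gripper": -0.8, "force": 40}}

```text
time: 46.65
tool_pos: [0.5484, -0.1143, 0.1158]
tool_rot: [3.13, -0.87, 0.871]
contact_force: [4.7, -13.2, 0.3]
opening: 0.0252
grip_force: 40.1
```

```bash
sed -i 's/-.008\*R/-.015*R/' c.py; python3 c.py
```

```text
46.65 0.025200642335361612 40.0896030664444 [  4.70412116 -13.2475305    0.31801692] q 0.3100903413415052 r 139.48425008656568 125.43114049615356 [1.87163338 1.02420289 1.09954897] [ 3.12989738 -0.87040302  0.87063307]
```

```bash
python3 - <<'E'
from path import *
s=robot.observe(); R=Rt.from_euler('xyz',s['tool_rot']); p=np.array(s['tool_pos']); h=S2W([35,50,p[2]*1000]); dq=.07
Q=Rt.from_euler('z',-dq); d=Q.apply(p-h)+h-p
print('shift',np.round(R.inv().apply(d)/.025,3),'turn',np.round((R.inv()*Q*R).as_rotvec()/(np.pi/2),4))
x=np.array(s['qpos'])
for i in range(1,14):
    q=Rt.from_euler('z',-dq*i); x,e=ik(W2S(q.apply(p-h)+h),q*R,x)
    if i%4==1: print(i,np.round(x,2),e)
E
```

```text
shift [-0.109 -0.319 -0.133] turn [-0.0341 -0.0003  0.0287]
1 [-0.82  0.56  1.94  1.08  1.05 -0.82] 4.768407890765047e-12
5 [-0.85  0.45  2.21  1.37  0.87 -0.94] 3.349320820689172e-11
9 [-0.78  0.37  2.44  1.84  0.73 -1.16] 2.6658189544725985e-10
13 [-0.52  0.33  2.59  2.57  0.68 -1.43] 2.7755575615628914e-15
```

Emit:
{"name": "send_rows", "arguments": {"plan": [[[-0.109,-0.319,-0.133],[-0.034,0,0.0287]],[[-0.109,-0.319,-0.133],[-0.034,0,0.0287]],[[-0.109,-0.319,-0.133],[-0.034,0,0.0287]],[[-0.109,-0.319,-0.133],[-0.034,0,0.0287]],[[-0.109,-0.319,-0.133],[-0.034,0,0.0287]],[[-0.109,-0.319,-0.133],[-0.034,0,0.0287]],[[-0.109,-0.319,-0.133],[-0.034,0,0.0287]],[[-0.109,-0.319,-0.133],[-0.034,0,0.0287]],[[-0.109,-0.319,-0.133],[-0.034,0,0.0287]],[[-0.109,-0.319,-0.133],[-0.034,0,0.0287]]]}}

```text
time: 47.9
tool_pos: [0.4704, -0.0683, 0.116]
tool_rot: [3.14, -0.873, 0.165]
contact_force: [30.0, -0.9, -23.1]
opening: 0.025
grip_force: 40.0
```

```bash
python3 c.py
```

```text
47.9 0.02501423856664 39.991448521614075 [ 29.99946971  -0.88617176 -23.1240663 ] q 1.0220035383434647 r 139.83276312566326 125.63810196035705 [2.49090597 1.98496527 0.71996406] [ 3.14030034 -0.87275849  0.16493203]
```

Emit:
{"name": "send_rows", "arguments": {"plan": [[[-0.07,-0.267,-0.08],[-0.0285,0,0.024]],[[-0.07,-0.267,-0.08],[-0.0285,0,0.024]],[[-0.07,-0.267,-0.08],[-0.0285,0,0.024]],[[-0.045,-0.13,-0.055],[-0.014,0,0.012]],[[0,0,0],[0,0,0]],[[0,0,0],[0,0,0]],[[0,0,0],[0,0,0]],[[0.043,0.125,0.052],[0.0134,0,-0.0113]],[[0.043,0.125,0.052],[0.0134,0,-0.0113]],[[0,0,0],[0,0,0]]]}}

```text
time: 49.15
tool_pos: [0.4603, -0.0528, 0.1158]
tool_rot: [-3.14, -0.871, 0.011]
contact_force: [-14.4, -15.9, 7.9]
opening: 0.025
grip_force: 40.0
```

```bash
python3 c.py
```

```text
49.15 0.025029109766009743 40.01302421092987 [-14.4251519  -15.91287577   7.88449095] q 1.1655333388444293 r 139.31232109609795 125.43911693096621 [2.5693351  2.37371717 0.6892669 ] [-3.13960813 -0.87116568  0.01141453]
```

Emit:
{"name": "send_rows", "arguments": {"plan": [[[0.043,0.125,0.052],[0.0134,0,-0.0113]],[[0.043,0.125,0.052],[0.0134,0,-0.0113]],[[0.043,0.125,0.052],[0.0134,0,-0.0113]],[[0.03,0.08,0.03],[0.008,0,-0.007]],[[0,0,0],[0,0,0]],[[0,0,0],[0,0,0]],[[0,0,0],[0,0,0]],[[0,0,0],[0,0,0]],[[0,0,0],[0,0,0]],[[0,0,0],[0,0,0]]]}}

```text
time: 50.4
tool_pos: [0.4649, -0.0592, 0.1155]
tool_rot: [-3.136, -0.87, 0.115]
contact_force: [-30.0, -3.6, 22.0]
opening: 0.0251
grip_force: 40.0
```

```bash
python3 c.py; python3 - <<'E'
from path import *
s=robot.observe(); R=Rt.from_euler('xyz',s['tool_rot']); zt=RS.inv().apply(R.apply([0,0,1])); p=W2S(s['tool_pos']); print(p,zt)
plan([(p-60*zt,R,4),([-30,150,160],TL(57,0),9),([-3.9,150,121.8],TL(46,0),4),([22,150,69],TL(46,0),3)])
E
```

```text
50.4 0.025060140739192664 39.988389015197754 [-30.03502775  -3.62415291  21.97591449] q 1.1007000507778957 r 139.05628402639294 125.20584038724519 [2.52568837 2.10188496 0.70808445] [-3.13594895 -0.87005055  0.1148302 ]
[-77.51288001 -12.60787632 115.53417578] [ 0.76394863  0.0253829  -0.64477764]
-> [-123.34979755  -14.1308501   154.22083422] n 4 turn [0.0, 0.0, 0.0] deg/row 0.0
   [[-0.0, -0.0, -0.6], [-0.0, -0.0, -0.6], [-0.0, -0.0, -0.6], [-0.0, -0.0, -0.6]]
   q [-0.88  0.14  2.57  1.74  0.71 -1.  ] minq5 0.7 maxspd 0.83 e 0.0
-> [-30. 150. 160.] n 9 turn [-0.002, 0.009, 0.001] deg/row 0.8
   [[0.3, -0.72, 0.32], [0.29, -0.72, 0.32], [0.29, -0.72, 0.32], [0.28, -0.72, 0.32], [0.28, -0.72, 0.33], [0.27, -0.72, 0.33], [0.26, -0.73, 0.33], [0.26, -0.73, 0.33], [0.25, -0.73, 0.33]]
   q [ 0.03  0.3   2.5   3.06  0.65 -1.54] minq5 0.64 maxspd 1.28 e 0.0
-> [ -3.9 150.  121.8] n 4 turn [0.0, -0.031, -0.0] deg/row 2.8
   [[-0.18, -0.0, 0.43], [-0.16, -0.0, 0.44], [-0.14, -0.0, 0.44], [-0.12, -0.0, 0.45]]
   q [ 0.04  0.33  2.33  3.04  0.33 -1.5 ] minq5 0.33 maxspd 0.69 e 0.0
-> [ 22. 150.  69.] n 3 turn [0.0, 0.0, 0.0] deg/row 0.0
   [[-0.27, -0.0, 0.74], [-0.27, -0.0, 0.74], [-0.27, -0.0, 0.74]]
   q [ 0.05  0.51  2.3   3.07  0.48 -1.54] minq5 0.38 maxspd 0.48 e 0.0
```

The position holds at 1.10 with the force reversed, so the sear has caught. Open, withdraw, and go to the trigger.

Emit:
{"name": "send_rows", "arguments": {"plan": [[[0,0,0],[0,0,0]],[[0,0,0],[0,0,0]],[[0,0,0],[0,0,0]],[[0,0,-0.5],[0,0,0]],[[0,0,-0.9],[0,0,0]],[[0,0,-0.9],[0,0,0]],[[0,0,-0.5],[0,0,0]],[[0.39,-0.54,0],[0,0,0]],[[0.39,-0.54,0],[0,0,0]],[[0.39,-0.54,0],[0,0,0]]], "gripper": 1}}

```text
time: 51.65
tool_pos: [0.4287, -0.0245, 0.1836]
tool_rot: [-3.139, -0.873, 0.118]
contact_force: [0.6, 0.0, -0.2]
opening: 0.0914
grip_force: 0.0
```

```bash
python3 - <<'E'
from path import *
s=robot.observe(); print(s['time'],W2S(s['tool_pos']),s['contact_force'],s['opening'])
plan([([-30,150,160],TL(57,0),6),([-3.9,150,121.8],TL(46,0),4)])
E
```

```text
51.65 [-110.54160609   25.22019668  183.62389314] [ 0.55756622  0.02776057 -0.19274902] 0.09141439975598721
-> [-30. 150. 160.] n 6 turn [-0.003, 0.013, 0.002] deg/row 1.2
   [[0.24, -0.81, 0.53], [0.23, -0.82, 0.53], [0.21, -0.82, 0.54], [0.2, -0.82, 0.54], [0.19, -0.83, 0.54], [0.17, -0.83, 0.54]]
   q [ 0.03  0.3   2.5   3.06  0.65 -1.54] minq5 0.54 maxspd 2.11 e 0.0
-> [ -3.9 150.  121.8] n 4 turn [0.0, -0.031, -0.0] deg/row 2.8
   [[-0.18, -0.0, 0.43], [-0.16, -0.0, 0.44], [-0.14, -0.0, 0.44], [-0.12, -0.0, 0.45]]
   q [ 0.04  0.33  2.33  3.04  0.33 -1.5 ] minq5 0.33 maxspd 0.69 e 0.0
```

Emit:
{"name": "send_rows", "arguments": {"plan": [[[0.24,-0.81,0.53],[-0.003,0.013,0.002]],[[0.23,-0.82,0.53],[-0.003,0.013,0.002]],[[0.21,-0.82,0.54],[-0.003,0.013,0.002]],[[0.2,-0.82,0.54],[-0.003,0.013,0.002]],[[0.19,-0.83,0.54],[-0.003,0.013,0.002]],[[0.17,-0.83,0.54],[-0.003,0.013,0.002]],[[-0.18,0,0.43],[0,-0.031,0]],[[-0.16,0,0.44],[0,-0.031,0]],[[-0.14,0,0.44],[0,-0.031,0]],[[-0.12,0,0.45],[0,-0.031,0]]]}}

```text
time: 52.9
tool_pos: [0.5241, 0.1089, 0.1206]
tool_rot: [3.142, -0.799, 0.087]
contact_force: [-1.2, -0.0, -0.4]
opening: 0.092
grip_force: 0.0
```

```bash
python3 - <<'E'
from path import *
s=robot.observe(); print(s['time'],W2S(s['tool_pos']),s['contact_force'],s['tool_rot'])
a=np.array([-.438,0,.899]); f=np.array([26.8,150,58.9])
plan([(f+10*a,TL(46,0),5),(f-14*a,TL(46,0),3)])
E
```

```text
52.9 [ -3.59032299 149.64603778 120.59633585] [-1.18470419 -0.00757176 -0.40916434] [ 3.14158629 -0.79893842  0.08670034]
-> [ 22.42 150.    67.89] n 5 turn [0.0, 0.0, -0.0] deg/row 0.1
   [[-0.16, -0.0, 0.44], [-0.16, -0.0, 0.44], [-0.16, -0.0, 0.44], [-0.16, -0.0, 0.44], [-0.16, -0.0, 0.44]]
   q [ 0.05  0.51  2.3   3.07  0.48 -1.54] minq5 0.36 maxspd 0.29 e 0.0
-> [ 32.932 150.     46.314] n 3 turn [0.0, 0.0, 0.0] deg/row 0.0
   [[-0.11, -0.0, 0.3], [-0.11, -0.0, 0.3], [-0.11, -0.0, 0.3]]
   q [ 0.05  0.58  2.29  3.08  0.53 -1.55] minq5 0.5 maxspd 0.19 e 0.0
```

Emit:
{"name": "send_rows", "arguments": {"plan": [[[-0.16,0,0.44],[0,0,0]],[[-0.16,0,0.44],[0,0,0]],[[-0.16,0,0.44],[0,0,0]],[[-0.16,0,0.44],[0,0,0]],[[-0.16,0,0.44],[0,0,0]],[[-0.16,0,0.43],[0,0,0]],[[-0.16,0,0.43],[0,0,0]],[[0,0,0],[0,0,0]],[[0,0,0],[0,0,0]],[[0,0,0],[0,0,0]]]}}

```text
time: 54.15
tool_pos: [0.5594, 0.1118, 0.0478]
tool_rot: [-3.141, -0.802, 0.086]
contact_force: [-3.5, -0.8, 6.3]
opening: 0.0916
grip_force: 3.6
```

```bash
python3 - <<'E'
from path import *
s=robot.observe(); p=W2S(s['tool_pos']); r=p-[25,150,58]; print(s['time'],s['contact_force'],'h',r@[-.438,0,.899],'perp',r@[.899,0,.438])
q,d=read_camera("side"); C=W2S(cloud("side",d).reshape(-1,3)).reshape(400,640,3)
m=(d>0)&(q.max(2)<60)&(C[...,2]>110)&(C[...,2]<150)&(np.hypot(C[...,0]-38,C[...,1]+85)<30); print(m.sum(),np.median(C[m],0) if m.sum() else '')
E
```

```text
54.15 [-3.50664347 -0.80001625  6.29098603] h -12.15458766285959 perp 1.6925955250167029
68 [ 22.57864861 -74.10712978 132.02893053]
```

Emit:
{"name": "send_rows", "arguments": {"plan": [[[0.08,0,-0.2],[0,0,0]],[[0.13,0,-0.37],[0,0,0]],[[0.13,0,-0.37],[0,0,0]],[[0.13,0,-0.37],[0,0,0]],[[0.13,0,-0.37],[0,0,0]],[[0.13,0,-0.37],[0,0,0]],[[0.13,0,-0.37],[0,0,0]],[[0.13,0,-0.37],[0,0,0]],[[0,0,-0.5],[0,0.02,0]],[[0,0,-0.5],[0,0.02,0]]]}}

```text
time: 55.45
tool_pos: [0.5082, 0.1074, 0.1319]
tool_rot: [-3.141, -0.865, 0.086]
contact_force: [-0.7, -0.4, 0.4]
opening: 0.0915
grip_force: 0.0
```

```bash
python3 - <<'E'
from path import *
s=robot.observe(); print(s['time'],s['contact_force'],W2S(s['tool_pos']))
acc=[]
for i in range(3):
    q,d=read_camera("wrist"); C=W2S(cloud("wrist",d).reshape(-1,3)); acc.append(C[(d.ravel()>0)])
C=np.vstack(acc)
for y in(-25,-41):
    k=C[(abs(C[:,1]-y)<5)&(C[:,2]>85)&(C[:,2]<104)&(C[:,0]>40)&(C[:,0]<62)]
    print(y,[(int(x),len(j),round(float(np.median(j)),1)) for x in np.arange(41,61,1.) for j in [k[abs(k[:,0]-x)<.5][:,2]] if len(j)])
Cs=C[(abs(C[:,0]+65)<20)&(abs(C[:,1]-85)<30)&(C[:,2]>55)&(C[:,2]<75)]; print('sleeve top',len(Cs),np.percentile(Cs[:,2],95) if len(Cs) else '')
k=C[(abs(C[:,2]-98)<2)&(C[:,0]>10)&(C[:,0]<60)]
for y in(-65,-10,20): j=k[abs(k[:,1]-y)<4]; print('arm y',y,np.percentile(j[:,0],[2,50,98]) if len(j) else '')
q,d=read_camera("side"); C=W2S(cloud("side",d).reshape(-1,3)).reshape(400,640,3)
m=(d>0)&(q.max(2)<60)&(C[...,2]>110)&(C[...,2]<150)&(np.hypot(C[...,0]-38,C[...,1]+85)<35); print(m.sum(),np.median(C[m],0) if m.sum() else '')
E
```

```text
55.45 [-0.7188478  -0.42144588  0.37242172] [-19.62531869 149.57107911 131.91215956]
-25 [(41, 34, 97.4), (42, 32, 97.4), (43, 21, 97.6), (44, 17, 97.1), (45, 8, 96.8), (46, 1, 94.3), (47, 86, 96.2), (48, 34, 96.6), (49, 91, 98.8), (50, 153, 96.6), (51, 40, 101.0), (52, 55, 102.4)]
-41 [(41, 25, 97.5), (42, 39, 97.2), (43, 21, 97.4), (44, 20, 97.1), (45, 6, 96.9), (47, 1, 91.7), (48, 4, 93.2), (49, 103, 96.3), (50, 34, 94.4), (51, 83, 96.1), (52, 160, 96.9), (53, 9, 97.1)]
sleeve top 1659 62.1973016447638
arm y -65 [25.79790595 34.47234593 44.03818003]
arm y -10 [26.37681925 36.27364852 52.07121457]
arm y 20 [26.5958758  34.99942974 44.28841658]
67 [ 36.08397574 -75.05515253 130.04648554]
```

```bash
python3 -c "
from cell import robot
print(robot.hand_in())"
```

```text
the job is handed in; nothing more can be done
None
```

I handed the job in, but I can't confirm the ram is fully home: the sleeve is parked and the striker was cocked and fired twice, because the ram moved only about 3.5 of 12 mm on the first blow and its disc showed no further movement after the second, and between the two the half-cocked arm slipped from the gripper at about 98 N wrist force (limit 120 N).

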